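# Fetch the blade unit from behind the tamper and the cup for inspection

### The job

The blade unit is wanted in the inspection case, but the tamper and the square cup stand in its way: first stand both of them upright on the grey mat, then press the blade unit fully home, blades up, into the square cutout of the case's insert, and only after that put the tamper back upright on the middle of its round pad and the cup upright on the middle of its square pad. Do not knock the tamper or the cup over, and leave the loose chrome collar and the brass coupling where they are.

Things in the scene. Friction and masses are not known exactly. Their poses are not given: they have to be found in the camera images.
- tamper_center (a point): Tamper: black plastic, 130 mm tall, standing upright at the start: round foot 54 mm across (lowest 14 mm), shaft 28 mm across, and a round grip 48 mm across from 84 mm up to 125 mm, its top edge bevelled. About 0.22 kg. The point is at its centre, 65 mm above its underside; z points up. Take it by the grip from above.
- cup_center (a point): Square cup standing upside down (closed top): grey plastic, 120 mm tall, body 48 x 48 mm with a 54 x 54 mm rim at the foot (lowest 16 mm). About 0.2 kg. The point is at its centre, 60 mm above its underside; x and y are square to its faces, z up. Grip across two opposite faces from above.
- blade_center (a point): Blade unit, low, behind tamper and cup, blades up. 44 mm square black foot 16 mm tall; on it a chrome collar 44 mm across, 16 to 46 mm up, flush with the foot at the y sides; two blades along x, 33 mm either side, 49 to 60 mm up; nut on top (at 62 mm) may be pressed. 0.2 kg. Point: centre, 31 mm above underside; z up, x along the blades; grip across y, beside the blades.
- round_pad: Black round rubber pad on the flat aluminium caddy, fixed, 66 mm across, its top 8 mm above the table: the tamper's place, where it stands at the start. Origin at the centre of its underside, at table height.
- square_pad: Black square rubber pad on the caddy, fixed, 62 x 62 mm, top 8 mm above the table: the cup's place, where it starts. Origin: centre of underside, at table height; x points to the back of the caddy. The pads' centres are 96 mm apart; the blade unit starts on a plinth, also 8 mm high, midway between them and 57 mm further back.
- mat: Flat grey mat, fixed to the table, 160 mm (x) by 200 mm (y), 3 mm thick: the side area. Origin at the centre of its underside; x and y along its sides.
- cutout (a point): Floor centre (18 mm above table) of the square cutout in the dark insert of the fixed open case (192 x 222 mm; insert top 33 mm, rim 36, flat gauges 38 mm up). x, y along its sides. 15 mm deep; 47 mm square in the lower 8 mm, sloping lead-in to 55 mm at the top. Springs pinch the foot in the last 6 mm: push with 3 to 10 N onto the floor (centre then 31 mm above this). Any quarter turn fits.
- collar_center (a point): Loose chrome collar (ring 68 mm across, 52 mm hole, 18 mm tall) lying between robot and caddy; to be left alone. Point at its centre.
- coupling_center (a point): Loose brass coupling (disc 48 mm across with a narrower boss, 30 mm tall) beside the caddy; to be left alone. Point at its centre.
Mind the look-alikes: they are no part of the job. Leave any orange look-alike of the part that bears blade_center alone.

How it is judged:
By the outcome, as a careful person would: the job done as asked, in the order asked, and still so for the second after the job is handed in, with the robot touching nothing.
It also fails if it takes over 131 s, if anything falls off the work surface, if the arm or the gripper's body presses on something with over 40 N, if the wrist force passes 120 N, or if a joint passes its speed limit or range.

### The arm

A 6-joint arm with a two-finger parallel gripper is mounted at the origin on the work surface. World frame = base frame: x ahead of the robot, y to its left, z up, the work surface at z = 0. Lengths are in m, angles in rad, forces in N, time in s.
With the tool pointing down it reaches from about 0.15 to 0.775 m from the base axis. Payload 6.1 kg.
Tool frame: the origin (TCP) lies on the mounting face of the last link; the fingertips stand 173 mm ahead of it and the grasp point (between the pads) lies 155 mm ahead of it; z points along the fingers, y is the line along which they close (so a half turn about z gives the same grasp; the last joint's range is limited). The gripper opens to 85 mm and grips with 20 to 120 N. Pads are 22 mm wide; open, the fingers measure 114 mm over their backs; the gripper's body (76 mm by 85 mm) begins 54 mm behind the grasp point. The pads swing forward as they close: fully open they stand 13 mm farther back than shut.
Start: joints at [-1.158, 0.126, -0.04, 1.405, 0, 1.571], TCP at [0.211, -0.481, 0.405] pointing down, gripper open.
Joint ranges: [-2.72, 2.72], [-0.95, 1.95], [-1.27, 1.35], [-1.78, 2.02], [-1.46, 1.47], [-3.14, 3.14]. Speed limits (rad/s): [2.39, 2.39, 3.01, 3.14, 3.14, 3.14].

### API

Orientations are given as a rotation vector (axis times angle).
In Python, from bench import observe, capture, camera_params, close_job gives the robot as it stands.
- The arm moves only by the shell command python3 -m creep 'ROWS' [FORCE]. ROWS is JSON, a list of rows, each an object of numbers: "dx", "dy", "dz": the shift along the tool's x, y, z in mm; "turn": the turn about the tool's z in degrees; "gripper": the opening, from -1 (shut) to 1 (fully open). A call has exactly 10 rows; each row is the pose to reach, as a shift and turn from the pose commanded when the call began, along the tool's axes at that moment; what a row does not reach only later rows make up. A row lasts 1/10 s, in which the tool goes at most 50 mm and 8.59 degrees, less where a joint would pass 70% of its speed; a pose out of reach is approached as far as the arm can. A call with a gripper value outside its range is refused whole. The fingers move at their own pace and stop on an object; FORCE is the grip in N (left out, the last holds). Time passes only in rows, so rows that repeat a pose let the fingers close, or fill a call up. It gives the time, the measured TCP pose, the force, the opening and the grip force at its end, in the units of the state.
- observe(): the state, without advancing time (a new reading comes with each control period).
- capture(name): name is "side" or "top"; returns the picture (384x512x3 uint8, red, green, blue); there is no depth.
- camera_params(name): a dict with "fx", "fy", "cx", "cy" (pixels), "k1" (the pictures are not rectified: a ray, as slopes to the right and down, at radius r is drawn at 1 + k1 r^2 times it, then the intrinsics apply), "extrinsics" (4x4, takes a point from camera to world coordinates). Camera axes: x right, y down, z forward; pixel columns grow to the right and rows downward; lengths in m; the calibration is good to about 2 mm. A picture is of the moment at which its call begins. camera_params takes no time and is no camera call.
- close_job(): hands the job in; it is judged then, once.
The state is a dict: "time_s": time; "joint_positions": joint angles; "joint_vel": joint speeds; "effort": joint torques, N m; "position": TCP position; "orientation": TCP orientation; "contact_force": force on the tool from outside, world axes, zero at the start; "wrist_torque": the same for the moment, N m; "grip_width": finger opening in m; "gripper_force": force on a finger pad.
Only numpy, scipy, OpenCV 4.12 (cv2) and the standard library are available. Lean on these libraries where they do the work, as an engineer would, in place of code of your own. Each camera call takes 0.05 s, during which the arm holds its last target. There are 200 camera calls.

## Working session

There is one attempt and no reset: what is moved stays moved. The work goes in short steps, Python scripts to look and compute and a shell command to move; the robot and the scene stay as the last step left them, time stands still between calls to the robot, and variables do not carry over. Pictures are saved under pics/ and viewed, at most 14 in all, crops included, and the job is handed in when it is done.

```bash
ls; mkdir -p pics
cat > h.py <<'E'
import numpy as np, cv2
from bench import observe, capture, camera_params
def K(n):
    p=camera_params(n); return p,np.array(p["extrinsics"])
def ray(n,u,v):
    p,T=K(n); x=(u-p["cx"])/p["fx"]; y=(v-p["cy"])/p["fy"]; rd=np.hypot(x,y); r=rd
    for _ in range(20): r=rd/(1+p["k1"]*r*r)
    s=r/rd if rd>0 else 1
    d=T[:3,:3]@np.array([x*s,y*s,1]); return T[:3,3],d
def onz(n,u,v,z):
    o,d=ray(n,u,v); return o+d*(z-o[2])/d[2]
def proj(n,P):
    p,T=K(n); c=T[:3,:3].T@(np.array(P)-T[:3,3]); x,y=c[:2]/c[2]; f=1+p["k1"]*(x*x+y*y)
    return np.array([p["cx"]+p["fx"]*x*f,p["cy"]+p["fy"]*y*f])
def save(n,name):
    im=capture(n); cv2.imwrite("pics/"+name,im[:,:,::-1]); return im
E
python3 - <<'E'
from h import *
a=save("top","top0.png"); b=save("side","side0.png")
for n in("top","side"):
    p,T=K(n); print({k:p[k] for k in("fx","fy","cx","cy","k1")}); print(T.round(3))
s=observe(); print(s["time_s"],s["position"],s["orientation"],s["grip_width"])
E
```

```text
pics
{'fx': 387.3475279984168, 'fy': 387.3475279984168, 'cx': 248.0130326553997, 'cy': 191.44298154032526, 'k1': -0.10100918362325889}
[[ 0.013 -0.992  0.129  0.428]
 [-1.    -0.012  0.013  0.021]
 [-0.011 -0.129 -0.992  1.112]
 [ 0.     0.     0.     1.   ]]
{'fx': 444.23955195344473, 'fy': 444.23955195344473, 'cx': 249.85751585626127, 'cy': 187.85455781448658, 'k1': -0.05504885426117011}
[[-0.897 -0.293  0.331  0.261]
 [-0.441  0.564 -0.698  0.695]
 [ 0.017 -0.772 -0.635  0.71 ]
 [ 0.     0.     0.     1.   ]]
0.1 [ 0.2105916 -0.4807918  0.4039781] [-3.07349350e+00 -6.43565044e-01  4.30404683e-04] 0.08550824119880526
```

View pics/top0.png

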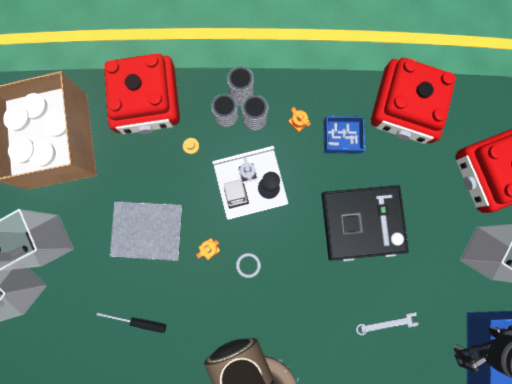

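View pics/side0.png

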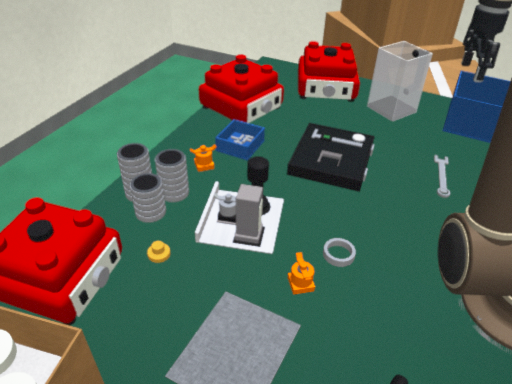

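The top view shows the caddy at (250,183), with the tamper at (268,185), the cup at (236,192) and the blade unit at (247,170). The mat is at (146,231), the cutout at (351,223), the collar at (248,265) and the coupling at (191,146). The side view agrees, with the cup at (249,212), the tamper at (258,180) and the blade unit at (228,207). I'll enlarge these areas for detail.

Run:
```python
import cv2,numpy as np
a=cv2.imread("pics/top0.png");b=cv2.imread("pics/side0.png")
def c(im,x,y,w,h,k): return cv2.resize(im[y:y+h,x:x+w],None,fx=k,fy=k,interpolation=cv2.INTER_CUBIC)
cv2.imwrite("pics/c0.png",np.vstack([np.hstack([c(a,205,140,100,75,4),c(a,318,180,100,75,4)]),np.hstack([c(b,190,150,100,75,4)[:, :],c(b,190,190,100,75,4)])]))
# masks
h=cv2.cvtColor(a,cv2.COLOR_BGR2HSV)
def blob(m,x,y,w,hh,nm):
    q=np.zeros(m.shape,np.uint8);q[y:y+hh,x:x+w]=m[y:y+hh,x:x+w]*255
    cs,_=cv2.findContours(q,cv2.RETR_EXTERNAL,cv2.CHAIN_APPROX_NONE);k=max(cs,key=cv2.contourArea)
    r=cv2.minAreaRect(k);print(nm,cv2.contourArea(k),r,cv2.boxPoints(r).round(1).tolist());return r
from h import *
r=blob((h[:,:,1]<40)&(h[:,:,2]>60),100,190,95,80,"mat")
bx=cv2.boxPoints(r);P=np.array([onz("top",u,v,.003) for u,v in bx]);print(P.round(4).tolist(),P.mean(0),np.linalg.norm(np.diff(P,axis=0),axis=1))
r=blob((h[:,:,2]<45),318,180,100,85,"case")
bx=cv2.boxPoints(r);P=np.array([onz("top",u,v,.036) for u,v in bx]);print(P.round(4).tolist(),P.mean(0),np.linalg.norm(np.diff(P,axis=0),axis=1))
r=blob((h[:,:,1]<50)&(h[:,:,2]>120),205,140,95,85,"caddy")
bx=cv2.boxPoints(r);P=np.array([onz("top",u,v,.004) for u,v in bx]);print(P.round(4).tolist(),P.mean(0),np.linalg.norm(np.diff(P,axis=0),axis=1))
```

```text
mat 3629.0 ((145.66635131835938, 230.28260803222656), (68.2246322631836, 55.751129150390625), 3.7313966751098633) [[109.80000305175781, 255.89999389648438], [113.4000015258789, 200.1999969482422], [181.5, 204.6999969482422], [177.89999389648438, 260.29998779296875]]
[[0.3804, 0.4309, 0.003], [0.5417, 0.4284, 0.003], [0.5315, 0.2266, 0.003], [0.3724, 0.2319, 0.003]] [0.45647956 0.32945929 0.003     ] [0.16134482 0.20210446 0.15918969]
case 74.0 ((326.0260009765625, 226.0493621826172), (66.37005615234375, 2.403661012649536), 84.05313110351562) [[321.3999938964844, 193.1999969482422], [323.79998779296875, 192.89999389648438], [330.70001220703125, 258.8999938964844], [328.29998779296875, 259.20001220703125]]
[[0.5656, -0.1711, 0.036], [0.5664, -0.1778, 0.036], [0.3834, -0.1953, 0.036], [0.3827, -0.1887, 0.036]] [ 0.474514   -0.18322861  0.036     ] [0.00679247 0.18381959 0.00666867]
caddy 3749.0 ((249.94119262695312, 182.2647247314453), (61.11897659301758, 63.78687286376953), 75.96376037597656) [[211.60000610351562, 160.39999389648438], [273.5, 144.89999389648438], [288.29998779296875, 204.1999969482422], [226.39999389648438, 219.60000610351562]]
[[0.6625, 0.1427, 0.004], [0.7108, -0.0378, 0.004], [0.5367, -0.0811, 0.004], [0.4901, 0.0958, 0.004]] [0.60004041 0.02992171 0.004     ] [0.18682637 0.17940981 0.18290504]
```

View pics/c0.png

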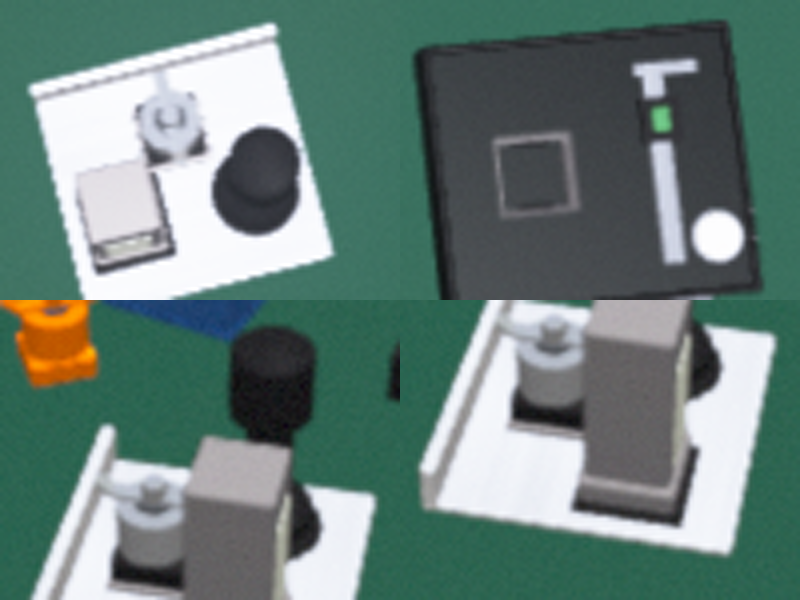

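The enlarged crops show the cup's top face, the tamper grip, the nut and the light square lining of the cutout clearly. I'll triangulate these points across the two views.

Run:
```python
from h import *
def tri(a,b):
    o,d=ray("top",*a);q,e=ray("side",*b);d/=np.linalg.norm(d);e/=np.linalg.norm(e)
    t=np.linalg.lstsq(np.c_[d,-e],q-o,rcond=None)[0];A,B=o+d*t[0],q+e*t[1];return ((A+B)/2).round(4),np.linalg.norm(A-B).round(4)
T=lambda x,y:(205+x/4-.4,140+y/4-.4)
C=lambda x,y:(318+(x-400)/4-.4,180+y/4-.4)
S=lambda x,y:(190+x/4-.4,150+(y-300)/4-.4)
S2=lambda x,y:(190+(x-400)/4-.4,190+(y-300)/4-.4)
print("cup top",tri(T(118,200),S(239,466)),"tamper",tri(T(265,163),S(272,350)),"nut",tri(T(170,117),S2(552,328)))
print("on z: cup",onz("top",*T(118,200),.128),"tam",onz("top",*T(265,163),.138),"nut",onz("top",*T(170,117),.070))
print("cup side",onz("side",*S(239,466),.128),"tam",onz("side",*S(272,350),.138),"nut",onz("side",*S2(552,328),.070))
f=[(493,138),(570,131),(579,208),(501,217)]
P=np.array([onz("top",*C(*p),.033) for p in f]);print("cut",P.round(4).tolist(),P.mean(0),np.linalg.norm(np.diff(P,axis=0),axis=1))
f=[(77,173),(150,160),(161,228),(87,240)]
P=np.array([onz("top",*T(*p),.128) for p in f]);print("cuptop",P.round(4).tolist(),P.mean(0),np.linalg.norm(np.diff(P,axis=0),axis=1))
d=P[0]-P[3];print("yaw",np.degrees(np.arctan2(d[1],d[0])))
f=[(30,90),(275,27)]
P=np.array([onz("top",*T(*p),.02) for p in f]);d=P[0]-P[1];print("caddy yaw",np.degrees(np.arctan2(-d[0],d[1])),P)
# case sides
f=[(725,22),(760,288)]
P=np.array([onz("top",*C(*p),.036) for p in f]);d=P[0]-P[1];print("case yaw",np.degrees(np.arctan2(d[1],d[0])),np.linalg.norm(d))
print(observe()["grip_width"])
```

```text
cup top (array([0.5596, 0.069 , 0.1304]), np.float64(0.0009)) tamper (array([ 0.5848, -0.0244,  0.1343]), np.float64(0.0006)) nut (array([0.6271, 0.0378, 0.0652]), np.float64(0.0006))
on z: cup [0.56037751 0.06924114 0.128     ] tam [ 0.58387755 -0.02433137  0.138     ] nut [0.62584889 0.03756864 0.07      ]
cup side [0.56044978 0.06629414 0.128     ] tam [ 0.58297295 -0.01967925  0.138     ] nut [0.62464022 0.04270842 0.07      ]
cut [[0.5076, -0.2258, 0.033], [0.513, -0.2804, 0.033], [0.4593, -0.2857, 0.033], [0.4526, -0.2306, 0.033]] [ 0.48312574 -0.25564463  0.033     ] [0.05489735 0.05404037 0.05547814]
cuptop [[0.5776, 0.0959, 0.128], [0.5866, 0.0491, 0.128], [0.5426, 0.0414, 0.128], [0.5344, 0.0886, 0.128]] [0.56028619 0.0687697  0.128     ] [0.0476636  0.0445957  0.04791049]
yaw 9.619864147267792
caddy yaw 15.358326260024233 [[ 0.65403592  0.13935443  0.02      ]
 [ 0.7023568  -0.03657311  0.02      ]]
case yaw 5.85127774111336 0.1880717258744238
0.08550824119880526
```

```bash
cat > go.py <<'E'
import sys
from h import *
from scipy.spatial.transform import Rotation as R
# usage: go.py x y z heading(deg of tool x) -> dx dy dz turn
x,y,z,hd=map(float,sys.argv[1:5]); s=observe(); M=R.from_rotvec(s["orientation"]).as_matrix()
h=np.degrees(np.arctan2(M[1,0],M[0,0])); d=M.T@(np.array([x,y,z])-s["position"])*1000
print("d",d.round(1),"turn",round((h-hd+180)%360-180,2),"| t",round(s["time_s"],2),"pos",np.round(s["position"],4),"hd",round(h,2),"w",round(s["grip_width"],4),"F",np.round(s["contact_force"],1))
E
python3 go.py .560 .069 .40 14.3
```

```text
d [ 540.6 -363.4    4.5] turn 9.35 | t 0.1 pos [ 0.2106 -0.4808  0.404 ] hd 23.65 w 0.0855 F [-0.3 -0.2  0.1]
```

```bash
python3 -m creep '[{"dx":30,"dy":-20,"gripper":1},{"dx":70,"dy":-47,"turn":1},{"dx":110,"dy":-74,"turn":2},{"dx":150,"dy":-101,"turn":3},{"dx":190,"dy":-128,"turn":4},{"dx":230,"dy":-155,"turn":5},{"dx":270,"dy":-182,"turn":6},{"dx":310,"dy":-209,"turn":7},{"dx":340,"dy":-229,"turn":8.5},{"dx":355,"dy":-239,"turn":9.3}]' 40; python3 go.py .560 .069 .36 14.3
```

```text
d [ 540.6 -363.4   44.5] turn 9.35 | t 0.1 pos [ 0.2106 -0.4808  0.404 ] hd 23.65 w 0.0855 F [-0.3 -0.2  0.1]validation failed for argument at $[0]...
```

```bash
python3 -m creep '[{"dx":30,"dy":-20,"dz":0,"turn":0,"gripper":1},{"dx":70,"dy":-47,"dz":0,"turn":1,"gripper":1},{"dx":110,"dy":-74,"dz":0,"turn":2,"gripper":1},{"dx":150,"dy":-101,"dz":0,"turn":3,"gripper":1},{"dx":190,"dy":-128,"dz":0,"turn":4,"gripper":1},{"dx":230,"dy":-155,"dz":0,"turn":5,"gripper":1},{"dx":270,"dy":-182,"dz":0,"turn":6,"gripper":1},{"dx":310,"dy":-209,"dz":0,"turn":7,"gripper":1},{"dx":340,"dy":-229,"dz":0,"turn":8.5,"gripper":1},{"dx":355,"dy":-239,"dz":0,"turn":9.3,"gripper":1}]' 40; python3 go.py .560 .069 .36 14.3
```

```text
time_s: 1.1
position: [0.441, -0.1171, 0.4042]
orientation: [-3.116, -0.396, 0.001]
contact_force: [0.0, -0.7, -0.1]
grip_width: 0.0856
gripper_force: 0.0
d [ 161.8 -150.3   44.3] turn 0.19 | t 1.1 pos [ 0.441  -0.1171  0.4042] hd 14.49 w 0.0856 F [ 0.  -0.7 -0.1]
```

```bash
python3 -m creep '[{"dx":20,"dy":-19,"dz":0,"turn":0,"gripper":1},{"dx":50,"dy":-47,"dz":0,"turn":0,"gripper":1},{"dx":80,"dy":-75,"dz":0,"turn":0,"gripper":1},{"dx":110,"dy":-102,"dz":10,"turn":0,"gripper":1},{"dx":140,"dy":-130,"dz":25,"turn":0,"gripper":1},{"dx":155,"dy":-144,"dz":40,"turn":0,"gripper":1},{"dx":162,"dy":-150,"dz":44,"turn":0,"gripper":1},{"dx":162,"dy":-150,"dz":44,"turn":0,"gripper":1},{"dx":162,"dy":-150,"dz":44,"turn":0,"gripper":1},{"dx":162,"dy":-150,"dz":44,"turn":0,"gripper":1}]'
python3 - <<'E'
from h import *
a=save("top","t1.png");b=save("side","s1.png")
c=lambda im,x,y,w,h,k: cv2.resize(im[y:y+h,x:x+w,::-1],None,fx=k,fy=k,interpolation=cv2.INTER_CUBIC)
cv2.imwrite("pics/c1.png",np.hstack([c(a,205,130,100,100,4),c(b,190,130,100,100,4)]))
E
python3 go.py .560 .069 .258 14.3
```

```text
time_s: 2.1
position: [0.5593, 0.0647, 0.3617]
orientation: [3.117, 0.39, 0.002]
contact_force: [-0.6, 0.2, 0.4]
grip_width: 0.0853
gripper_force: 0.0
d [  1.5  -3.9 103.8] turn -0.04 | t 2.2 pos [0.5593 0.0649 0.3617] hd 14.26 w 0.0855 F [-0.4  0.2 -0.8]
```

View pics/c1.png

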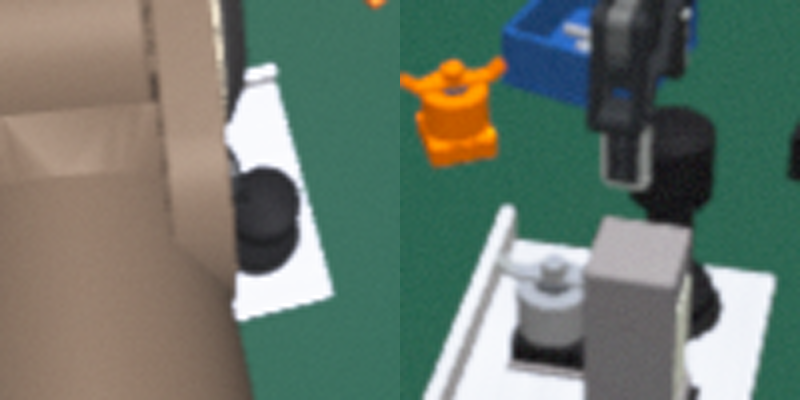

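The side view shows the gripper above and behind the cup at about (347,176) in full-image pixels. The tamper is clear of it. I'll descend with the small correction.

```bash
python3 -m creep '[{"dx":2,"dy":-4,"dz":0,"turn":0,"gripper":1},{"dx":2,"dy":-4,"dz":20,"turn":0,"gripper":1},{"dx":2,"dy":-4,"dz":40,"turn":0,"gripper":1},{"dx":2,"dy":-4,"dz":60,"turn":0,"gripper":1},{"dx":2,"dy":-4,"dz":80,"turn":0,"gripper":1},{"dx":2,"dy":-4,"dz":95,"turn":0,"gripper":1},{"dx":2,"dy":-4,"dz":104,"turn":0,"gripper":1},{"dx":2,"dy":-4,"dz":104,"turn":0,"gripper":1},{"dx":2,"dy":-4,"dz":104,"turn":0,"gripper":0.6},{"dx":2,"dy":-4,"dz":104,"turn":0,"gripper":0.4}]' 40; python3 go.py .560 .069 .258 14.3
```

```text
time_s: 3.2
position: [0.561, 0.0703, 0.2578]
orientation: [-3.117, -0.392, -0.003]
contact_force: [-0.4, 0.6, 0.2]
grip_width: 0.0605
gripper_force: 0.0
d [-1.3  1.  -0.2] turn 0.05 | t 3.2 pos [0.561  0.0703 0.2578] hd 14.35 w 0.0605 F [-0.4  0.6  0.2]
```

```bash
python3 -m creep '[{"dx":-1,"dy":1,"dz":0,"turn":0,"gripper":0.3},{"dx":-1,"dy":1,"dz":0,"turn":0,"gripper":0.2},{"dx":-1,"dy":1,"dz":0,"turn":0,"gripper":0.1},{"dx":-1,"dy":1,"dz":0,"turn":0,"gripper":0},{"dx":-1,"dy":1,"dz":0,"turn":0,"gripper":-0.2},{"dx":-1,"dy":1,"dz":0,"turn":0,"gripper":-0.2},{"dx":-1,"dy":1,"dz":0,"turn":0,"gripper":-0.2},{"dx":-1,"dy":1,"dz":0,"turn":0,"gripper":-0.2},{"dx":-1,"dy":1,"dz":-2,"turn":0,"gripper":-0.2},{"dx":-1,"dy":1,"dz":-5,"turn":0,"gripper":-0.2}]' 40; python3 go.py .456 .375 .36 14.3
```

```text
time_s: 4.2
position: [0.5596, 0.069, 0.2609]
orientation: [3.117, 0.392, -0.003]
contact_force: [-0.0, 1.0, -2.7]
grip_width: 0.0474
gripper_force: 41.3
d [ -24.7 -322.1  -99. ] turn 0.05 | t 4.2 pos [0.5596 0.069  0.2609] hd 14.35 w 0.0474 F [-0.   1.  -2.7]
```

```bash
python3 -m creep '[{"dx":0,"dy":0,"dz":-15,"turn":0,"gripper":-0.2},{"dx":0,"dy":0,"dz":-40,"turn":0,"gripper":-0.2},{"dx":0,"dy":0,"dz":-65,"turn":0,"gripper":-0.2},{"dx":0,"dy":-15,"dz":-85,"turn":0,"gripper":-0.2},{"dx":-3,"dy":-40,"dz":-95,"turn":0,"gripper":-0.2},{"dx":-6,"dy":-75,"dz":-95,"turn":0,"gripper":-0.2},{"dx":-9,"dy":-110,"dz":-95,"turn":0,"gripper":-0.2},{"dx":-12,"dy":-145,"dz":-95,"turn":0,"gripper":-0.2},{"dx":-14,"dy":-175,"dz":-95,"turn":0,"gripper":-0.2},{"dx":-16,"dy":-195,"dz":-95,"turn":0,"gripper":-0.2}]'; python3 go.py .456 .375 .30 14.3
```

```text
time_s: 5.2
position: [0.5225, 0.174, 0.3562]
orientation: [-3.071, -0.488, 0.011]
contact_force: [0.0, -0.3, -1.5]
grip_width: 0.0478
gripper_force: 42.0
d [  -0.8 -209.7   63. ] turn 3.76 | t 5.2 pos [0.5225 0.174  0.3562] hd 18.06 w 0.0478 F [ 0.  -0.3 -1.5]
```

```bash
python3 -m creep '[{"dx":0,"dy":-20,"dz":0,"turn":0,"gripper":-0.2},{"dx":0,"dy":-40,"dz":0,"turn":0,"gripper":-0.2},{"dx":0,"dy":-60,"dz":0,"turn":0,"gripper":-0.2},{"dx":0,"dy":-75,"dz":0,"turn":0,"gripper":-0.2},{"dx":0,"dy":-85,"dz":0,"turn":0,"gripper":-0.2},{"dx":0,"dy":-90,"dz":0,"turn":0,"gripper":-0.2},{"dx":0,"dy":-90,"dz":0,"turn":0,"gripper":-0.2},{"dx":0,"dy":-90,"dz":0,"turn":0,"gripper":-0.2},{"dx":0,"dy":-90,"dz":0,"turn":0,"gripper":-0.2},{"dx":0,"dy":-90,"dz":0,"turn":0,"gripper":-0.2}]'; python3 go.py .456 .375 .30 14.3
```

```text
time_s: 6.2
position: [0.5133, 0.2142, 0.3593]
orientation: [-3.021, -0.584, 0.023]
contact_force: [0.3, 0.7, -1.6]
grip_width: 0.0477
gripper_force: 42.1
d [   6.9 -166.2   70.3] turn 7.58 | t 6.2 pos [0.5133 0.2142 0.3593] hd 21.88 w 0.0477 F [ 0.3  0.7 -1.6]
```

The last joint is at its range limit at this heading, so I'll turn the cup to a heading of about 60° for the mat.

```bash
python3 -m creep '[{"dx":0,"dy":-5,"dz":0,"turn":-5,"gripper":-0.2},{"dx":1,"dy":-20,"dz":0,"turn":-11,"gripper":-0.2},{"dx":2,"dy":-45,"dz":0,"turn":-17,"gripper":-0.2},{"dx":3,"dy":-70,"dz":5,"turn":-23,"gripper":-0.2},{"dx":4,"dy":-95,"dz":15,"turn":-29,"gripper":-0.2},{"dx":5,"dy":-120,"dz":25,"turn":-34,"gripper":-0.2},{"dx":6,"dy":-145,"dz":35,"turn":-37,"gripper":-0.2},{"dx":7,"dy":-160,"dz":45,"turn":-38,"gripper":-0.2},{"dx":7,"dy":-166,"dz":50,"turn":-38,"gripper":-0.2},{"dx":7,"dy":-166,"dz":50,"turn":-38,"gripper":-0.2}]'; python3 go.py .456 .375 .254 60
```

```text
time_s: 7.2
position: [0.4563, 0.3739, 0.3193]
orientation: [-2.666, -1.536, -0.008]
contact_force: [0.6, -0.0, -2.0]
grip_width: 0.0477
gripper_force: 42.0
d [-1.6  2.7 65.2] turn -0.16 | t 7.2 pos [0.4563 0.3739 0.3193] hd 59.84 w 0.0477 F [ 0.6 -0.  -2. ]
```

```bash
cat >> go.py <<'E'
print("toolz",M[:,2].round(4),"j",np.round(s["joint_positions"],3))
E
python3 -m creep '[{"dx":0,"dy":0,"dz":5,"turn":0,"gripper":-0.2},{"dx":0,"dy":0,"dz":10,"turn":0,"gripper":-0.2},{"dx":0,"dy":0,"dz":20,"turn":0,"gripper":-0.2},{"dx":0,"dy":0,"dz":30,"turn":0,"gripper":-0.2},{"dx":0,"dy":0,"dz":36,"turn":0,"gripper":-0.2},{"dx":0,"dy":0,"dz":40,"turn":0,"gripper":-0.2},{"dx":0,"dy":0,"dz":40,"turn":0,"gripper":-0.2},{"dx":0,"dy":0,"dz":40,"turn":0,"gripper":-0.2},{"dx":0,"dy":0,"dz":40,"turn":0,"gripper":-0.2},{"dx":0,"dy":0,"dz":40,"turn":0,"gripper":-0.2}]'; python3 go.py .456 .375 .254 60
```

```text
time_s: 8.2
position: [0.4556, 0.3763, 0.2808]
orientation: [-2.665, -1.536, -0.012]
contact_force: [-0.0, -0.0, -2.7]
grip_width: 0.0476
gripper_force: 42.1
d [-2.   2.4 26.7] turn -0.15 | t 8.2 pos [0.4556 0.3763 0.2808] hd 59.85 w 0.0476 F [-0.  -0.  -2.7]
toolz [-0.026   0.0609 -0.9978] j [ 0.677  0.267 -0.14   1.146  0.064  2.774]
```

The clip at the joint limit left the tool tilted by 3.8°. I'll undo it by running against the opposite end of the last joint, with the cup held high over the mat.

```bash
python3 -m creep '[{"dx":0,"dy":0,"dz":-10,"turn":-8,"gripper":-0.2},{"dx":0,"dy":0,"dz":-25,"turn":-16,"gripper":-0.2},{"dx":0,"dy":0,"dz":-40,"turn":-24,"gripper":-0.2},{"dx":0,"dy":0,"dz":-55,"turn":-32,"gripper":-0.2},{"dx":0,"dy":0,"dz":-60,"turn":-40,"gripper":-0.2},{"dx":0,"dy":0,"dz":-60,"turn":-48,"gripper":-0.2},{"dx":0,"dy":0,"dz":-60,"turn":-56,"gripper":-0.2},{"dx":0,"dy":0,"dz":-60,"turn":-64,"gripper":-0.2},{"dx":0,"dy":0,"dz":-60,"turn":-72,"gripper":-0.2},{"dx":0,"dy":0,"dz":-60,"turn":-80,"gripper":-0.2}]'
python3 -m creep '[{"dx":0,"dy":0,"dz":0,"turn":-8,"gripper":-0.2},{"dx":0,"dy":0,"dz":0,"turn":-16,"gripper":-0.2},{"dx":0,"dy":0,"dz":0,"turn":-24,"gripper":-0.2},{"dx":0,"dy":0,"dz":0,"turn":-32,"gripper":-0.2},{"dx":0,"dy":0,"dz":0,"turn":-40,"gripper":-0.2},{"dx":0,"dy":0,"dz":0,"turn":-48,"gripper":-0.2},{"dx":0,"dy":0,"dz":0,"turn":-56,"gripper":-0.2},{"dx":0,"dy":0,"dz":0,"turn":-64,"gripper":-0.2},{"dx":0,"dy":0,"dz":0,"turn":-72,"gripper":-0.2},{"dx":0,"dy":0,"dz":0,"turn":-80,"gripper":-0.2}]' | tail -1
python3 -m creep '[{"dx":0,"dy":0,"dz":0,"turn":-8,"gripper":-0.2},{"dx":0,"dy":0,"dz":0,"turn":-16,"gripper":-0.2},{"dx":0,"dy":0,"dz":0,"turn":-24,"gripper":-0.2},{"dx":0,"dy":0,"dz":0,"turn":-32,"gripper":-0.2},{"dx":0,"dy":0,"dz":0,"turn":-40,"gripper":-0.2},{"dx":0,"dy":0,"dz":0,"turn":-48,"gripper":-0.2},{"dx":0,"dy":0,"dz":0,"turn":-56,"gripper":-0.2},{"dx":0,"dy":0,"dz":0,"turn":-64,"gripper":-0.2},{"dx":0,"dy":0,"dz":0,"turn":-72,"gripper":-0.2},{"dx":0,"dy":0,"dz":0,"turn":-80,"gripper":-0.2}]' | tail -1
python3 go.py .456 .375 .34 60
```

```text
time_s: 9.2
position: [0.4572, 0.3726, 0.3406]
orientation: [-1.053, -2.911, -0.075]
contact_force: [0.1, 0.1, -2.8]
grip_width: 0.0479
gripper_force: 42.1
gripper_force: 42.1
gripper_force: 42.1
d [-2.6 -0.2  0.7] turn -119.75 | t 11.2 pos [0.4572 0.3726 0.3406] hd -59.75 w 0.0474 F [-0.6 -0.  -2.2]
toolz [-0.0262  0.0607 -0.9978] j [ 0.671  0.246 -0.035  1.273  0.064 -1.427]
```

```bash
python3 -m creep '[{"dx":0,"dy":0,"dz":0,"turn":-8,"gripper":-0.2},{"dx":0,"dy":0,"dz":0,"turn":-16,"gripper":-0.2},{"dx":0,"dy":0,"dz":0,"turn":-24,"gripper":-0.2},{"dx":0,"dy":0,"dz":0,"turn":-32,"gripper":-0.2},{"dx":0,"dy":0,"dz":0,"turn":-40,"gripper":-0.2},{"dx":0,"dy":0,"dz":0,"turn":-48,"gripper":-0.2},{"dx":0,"dy":0,"dz":0,"turn":-56,"gripper":-0.2},{"dx":0,"dy":0,"dz":0,"turn":-64,"gripper":-0.2},{"dx":0,"dy":0,"dz":0,"turn":-72,"gripper":-0.2},{"dx":0,"dy":0,"dz":0,"turn":-80,"gripper":-0.2}]' | tail -1
python3 -m creep '[{"dx":0,"dy":0,"dz":0,"turn":-8,"gripper":-0.2},{"dx":0,"dy":0,"dz":0,"turn":-16,"gripper":-0.2},{"dx":0,"dy":0,"dz":0,"turn":-22,"gripper":-0.2},{"dx":0,"dy":0,"dz":0,"turn":-22,"gripper":-0.2},{"dx":0,"dy":0,"dz":0,"turn":-22,"gripper":-0.2},{"dx":0,"dy":0,"dz":0,"turn":-22,"gripper":-0.2},{"dx":0,"dy":0,"dz":0,"turn":-22,"gripper":-0.2},{"dx":0,"dy":0,"dz":0,"turn":-22,"gripper":-0.2},{"dx":0,"dy":0,"dz":0,"turn":-22,"gripper":-0.2},{"dx":0,"dy":0,"dz":0,"turn":-22,"gripper":-0.2}]'
python3 go.py .456 .375 .34 60
```

```text
gripper_force: 42.1
time_s: 13.2
position: [0.4451, 0.3864, 0.3403]
orientation: [-2.898, -1.064, -0.003]
contact_force: [-0.2, 0.4, -1.5]
grip_width: 0.0477
gripper_force: 42.3
d [ 0.9 15.7 -0.4] turn -19.7 | t 13.2 pos [0.4451 0.3864 0.3403] hd 40.3 w 0.0477 F [-0.2  0.4 -1.5]
toolz [-0.0172  0.0517 -0.9985] j [ 0.704  0.244 -0.038  1.269  0.051 -3.141]
```

It works: the tilt fell from 0.066 to 0.054 rad. I'll keep going.

```bash
python3 -m creep '[{"dx":0,"dy":10,"dz":0,"turn":-4,"gripper":-0.2},{"dx":0,"dy":20,"dz":0,"turn":-8,"gripper":-0.2},{"dx":0,"dy":25,"dz":0,"turn":-10,"gripper":-0.2},{"dx":0,"dy":25,"dz":0,"turn":-10,"gripper":-0.2},{"dx":0,"dy":25,"dz":0,"turn":-10,"gripper":-0.2},{"dx":0,"dy":25,"dz":0,"turn":-10,"gripper":-0.2},{"dx":0,"dy":25,"dz":0,"turn":-10,"gripper":-0.2},{"dx":0,"dy":25,"dz":0,"turn":-10,"gripper":-0.2},{"dx":0,"dy":25,"dz":0,"turn":-10,"gripper":-0.2},{"dx":0,"dy":25,"dz":0,"turn":-10,"gripper":-0.2}]'
python3 go.py .456 .375 .34 60
```

```text
time_s: 14.2
position: [0.4029, 0.4226, 0.3393]
orientation: [-2.868, -1.222, -0.031]
contact_force: [0.0, -0.5, -1.8]
grip_width: 0.0475
gripper_force: 42.2
d [ 2.5 71.3 -1.6] turn -13.85 | t 14.2 pos [0.4029 0.4226 0.3393] hd 46.15 w 0.0475 F [ 0.  -0.5 -1.8]
toolz [ 0.0092  0.0296 -0.9995] j [ 0.806  0.23  -0.058  1.256  0.014 -3.141]
```

```bash
python3 -m creep '[{"dx":0,"dy":10,"dz":0,"turn":6,"gripper":-0.2},{"dx":1,"dy":25,"dz":5,"turn":13,"gripper":-0.2},{"dx":2,"dy":40,"dz":15,"turn":20,"gripper":-0.2},{"dx":2,"dy":55,"dz":30,"turn":27,"gripper":-0.2},{"dx":2,"dy":65,"dz":45,"turn":33,"gripper":-0.2},{"dx":2,"dy":71,"dz":60,"turn":36,"gripper":-0.2},{"dx":2,"dy":71,"dz":65,"turn":36,"gripper":-0.2},{"dx":2,"dy":71,"dz":70,"turn":36,"gripper":-0.2},{"dx":2,"dy":71,"dz":70,"turn":36,"gripper":-0.2},{"dx":2,"dy":71,"dz":70,"turn":36,"gripper":-0.2}]'
python3 go.py .456 .375 .254 10
```

```text
time_s: 15.2
position: [0.4558, 0.3775, 0.2691]
orientation: [-3.1, -0.278, -0.019]
contact_force: [0.8, -0.1, -1.0]
grip_width: 0.0476
gripper_force: 42.3
d [-0.5  3.  15. ] turn 0.23 | t 15.2 pos [0.4558 0.3775 0.2691] hd 10.23 w 0.0476 F [ 0.8 -0.1 -1. ]
toolz [ 0.0098  0.0303 -0.9995] j [ 0.688  0.269 -0.162  1.112  0.017 -2.632]
```

```bash
python3 -m creep '[{"dx":0,"dy":0,"dz":3,"turn":0,"gripper":-0.2},{"dx":0,"dy":0,"dz":6,"turn":0,"gripper":-0.2},{"dx":0,"dy":0,"dz":9,"turn":0,"gripper":-0.2},{"dx":0,"dy":0,"dz":11,"turn":0,"gripper":-0.2},{"dx":0,"dy":0,"dz":12,"turn":0,"gripper":-0.2},{"dx":0,"dy":0,"dz":13,"turn":0,"gripper":-0.2},{"dx":0,"dy":0,"dz":13.5,"turn":0,"gripper":-0.2},{"dx":0,"dy":0,"dz":14,"turn":0,"gripper":-0.2},{"dx":0,"dy":0,"dz":14,"turn":0,"gripper":-0.2},{"dx":0,"dy":0,"dz":14,"turn":0,"gripper":-0.2}]'
python3 go.py .456 .375 .254 10
```

```text
time_s: 16.2
position: [0.456, 0.3776, 0.2545]
orientation: [-3.1, -0.276, -0.018]
contact_force: [-0.2, 0.1, -2.4]
grip_width: 0.0476
gripper_force: 42.3
d [-0.5  2.5  0.4] turn 0.17 | t 16.2 pos [0.456  0.3776 0.2545] hd 10.17 w 0.0476 F [-0.2  0.1 -2.4]
toolz [ 0.0092  0.0297 -0.9995] j [ 0.688  0.277 -0.185  1.083  0.017 -2.631]
```

```bash
python3 -m creep '[{"dx":0,"dy":0,"dz":0.5,"turn":0,"gripper":-0.2},{"dx":0,"dy":0,"dz":1,"turn":0,"gripper":-0.2},{"dx":0,"dy":0,"dz":1.5,"turn":0,"gripper":-0.2},{"dx":0,"dy":0,"dz":2,"turn":0,"gripper":-0.2},{"dx":0,"dy":0,"dz":2,"turn":0,"gripper":-0.2},{"dx":0,"dy":0,"dz":2,"turn":0,"gripper":-0.2},{"dx":0,"dy":0,"dz":2,"turn":0,"gripper":-0.2},{"dx":0,"dy":0,"dz":2,"turn":0,"gripper":-0.2},{"dx":0,"dy":0,"dz":2,"turn":0,"gripper":-0.2},{"dx":0,"dy":0,"dz":2,"turn":0,"gripper":-0.2}]'
```

```text
time_s: 17.2
position: [0.4562, 0.3776, 0.253]
orientation: [-3.1, -0.276, -0.02]
contact_force: [-0.8, -2.8, 5.1]
grip_width: 0.048
gripper_force: 43.1
```

```bash
python3 -m creep '[{"dx":0,"dy":0,"dz":0,"turn":0,"gripper":0.15},{"dx":0,"dy":0,"dz":0,"turn":0,"gripper":0.2},{"dx":0,"dy":0,"dz":0,"turn":0,"gripper":0.3},{"dx":0,"dy":0,"dz":0,"turn":0,"gripper":0.5},{"dx":0,"dy":0,"dz":0,"turn":0,"gripper":0.5},{"dx":0,"dy":0,"dz":-10,"turn":0,"gripper":0.5},{"dx":0,"dy":0,"dz":-30,"turn":0,"gripper":0.5},{"dx":0,"dy":0,"dz":-60,"turn":0,"gripper":0.5},{"dx":0,"dy":0,"dz":-90,"turn":0,"gripper":1},{"dx":0,"dy":0,"dz":-110,"turn":0,"gripper":1}]'
python3 go.py .58 -0.14 .36 -17
```

```text
time_s: 18.2
position: [0.4551, 0.3743, 0.3656]
orientation: [-3.099, -0.276, -0.022]
contact_force: [0.7, -0.0, -0.4]
grip_width: 0.0852
gripper_force: 0.0
d [ 32.  528.2  -9.2] turn 27.17 | t 18.2 pos [0.4551 0.3743 0.3656] hd 10.17 w 0.0852 F [ 0.7 -0.  -0.4]
toolz [ 0.0114  0.0315 -0.9994] j [ 0.685  0.235  0.007  1.314  0.017 -2.634]
```

```bash
python3 -m creep '[{"dx":-3,"dy":15,"dz":0,"turn":4,"gripper":1},{"dx":-10,"dy":50,"dz":0,"turn":10,"gripper":1},{"dx":-18,"dy":90,"dz":0,"turn":16,"gripper":1},{"dx":-25,"dy":130,"dz":0,"turn":22,"gripper":1},{"dx":-33,"dy":170,"dz":0,"turn":27,"gripper":1},{"dx":-41,"dy":210,"dz":0,"turn":31,"gripper":1},{"dx":-49,"dy":250,"dz":0,"turn":31,"gripper":1},{"dx":-57,"dy":290,"dz":0,"turn":31,"gripper":1},{"dx":-62,"dy":325,"dz":0,"turn":31,"gripper":1},{"dx":-66,"dy":345,"dz":0,"turn":31,"gripper":1}]' | tail -1
python3 go.py .45 -0.15 .365 -20
```

```text
gripper_force: 0.0
d [ 60.4 159.6 -17.1] turn -0.94 | t 19.2 pos [0.4508 0.0211 0.3529] hd -20.94 w 0.0853 F [0.9 0.6 0.2]
toolz [ 0.0104  0.0292 -0.9995] j [ 0.039 -0.014 -0.302  1.271  0.029 -2.737]
```

```bash
python3 -m creep '[{"dx":5,"dy":20,"dz":-2,"turn":0,"gripper":1},{"dx":20,"dy":55,"dz":-5,"turn":0,"gripper":1},{"dx":35,"dy":90,"dz":-8,"turn":0,"gripper":1},{"dx":50,"dy":125,"dz":-12,"turn":0,"gripper":1},{"dx":58,"dy":150,"dz":-16,"turn":0,"gripper":1},{"dx":60,"dy":165,"dz":-17,"turn":-4,"gripper":1},{"dx":60,"dy":175,"dz":-17,"turn":-8,"gripper":1},{"dx":60,"dy":175,"dz":-17,"turn":-10,"gripper":1},{"dx":60,"dy":175,"dz":-17,"turn":-10,"gripper":1},{"dx":60,"dy":175,"dz":-17,"turn":-10,"gripper":1}]' | tail -1
python3 go.py .45 -0.15 .365 -20
```

```text
gripper_force: 0.0
d [ 2.3 36.4 -1.1] turn 5.96 | t 20.2 pos [ 0.4567 -0.1141  0.3638] hd -14.04 w 0.0853 F [-0.4  0.2  0.6]
toolz [ 0.0023 -0.0033 -1.    ] j [-2.440e-01  2.500e-02 -2.380e-01  1.304e+00 -3.000e-03 -3.141e+00]
```

Tilt is down to 0.2°. From here I'll use the half-turned heading of 194.3°, which puts the last joint mid-range. Next is the tamper.

```bash
python3 -m creep '[{"dx":5,"dy":-6,"dz":0,"turn":8,"gripper":1},{"dx":15,"dy":-18,"dz":0,"turn":16,"gripper":1},{"dx":30,"dy":-35,"dz":0,"turn":24,"gripper":1},{"dx":45,"dy":-52,"dz":0,"turn":32,"gripper":1},{"dx":60,"dy":-70,"dz":0,"turn":40,"gripper":1},{"dx":75,"dy":-88,"dz":0,"turn":48,"gripper":1},{"dx":90,"dy":-105,"dz":0,"turn":56,"gripper":1},{"dx":100,"dy":-116,"dz":0,"turn":64,"gripper":1},{"dx":101,"dy":-118,"dz":0,"turn":72,"gripper":1},{"dx":101,"dy":-118,"dz":0,"turn":80,"gripper":1}]' | tail -1
python3 -m creep '[{"dx":0,"dy":0,"dz":0,"turn":8,"gripper":1},{"dx":0,"dy":0,"dz":0,"turn":16,"gripper":1},{"dx":0,"dy":0,"dz":0,"turn":24,"gripper":1},{"dx":0,"dy":0,"dz":0,"turn":32,"gripper":1},{"dx":0,"dy":0,"dz":0,"turn":40,"gripper":1},{"dx":0,"dy":0,"dz":0,"turn":48,"gripper":1},{"dx":0,"dy":0,"dz":0,"turn":56,"gripper":1},{"dx":0,"dy":0,"dz":0,"turn":64,"gripper":1},{"dx":0,"dy":0,"dz":0,"turn":70,"gripper":1},{"dx":0,"dy":0,"dz":0,"turn":71.6,"gripper":1}]' | tail -1
python3 go.py .584 -0.0235 .263 194.3
```

```text
gripper_force: 0.0
gripper_force: 0.0
d [ -0.9   1.4 100.4] turn -0.1 | t 22.2 pos [ 0.5833 -0.0248  0.3634] hd -165.8 w 0.0855 F [ 0.2 -0.3  0.3]
toolz [ 0.0017 -0.0032 -1.    ] j [-0.042  0.239  0.007  1.337 -0.003 -0.29 ]
```

```bash
python3 -m creep '[{"dx":-1,"dy":1,"dz":15,"turn":0,"gripper":1},{"dx":-1,"dy":1,"dz":35,"turn":0,"gripper":1},{"dx":-1,"dy":1,"dz":55,"turn":0,"gripper":1},{"dx":-1,"dy":1,"dz":75,"turn":0,"gripper":1},{"dx":-1,"dy":1,"dz":92,"turn":0,"gripper":1},{"dx":-1,"dy":1,"dz":100,"turn":0,"gripper":1},{"dx":-1,"dy":1,"dz":100,"turn":0,"gripper":0.6},{"dx":-1,"dy":1,"dz":100,"turn":0,"gripper":0.4},{"dx":-1,"dy":1,"dz":100,"turn":0,"gripper":0.3},{"dx":-1,"dy":1,"dz":100,"turn":0,"gripper":0.2}]' | tail -3
python3 -m creep '[{"dx":0,"dy":0,"dz":0,"turn":0,"gripper":0.15},{"dx":0,"dy":0,"dz":0,"turn":0,"gripper":0.1},{"dx":0,"dy":0,"dz":0,"turn":0,"gripper":0},{"dx":0,"dy":0,"dz":0,"turn":0,"gripper":-0.2},{"dx":0,"dy":0,"dz":0,"turn":0,"gripper":-0.2},{"dx":0,"dy":0,"dz":0,"turn":0,"gripper":-0.2},{"dx":0,"dy":0,"dz":0,"turn":0,"gripper":-0.2},{"dx":0,"dy":0,"dz":0,"turn":0,"gripper":-0.2},{"dx":0,"dy":0,"dz":0,"turn":0,"gripper":-0.2},{"dx":0,"dy":0,"dz":0,"turn":0,"gripper":-0.2}]'
python3 go.py .456 .28 .36 194.3
```

```text
contact_force: [0.6, -0.5, 0.3]
grip_width: 0.0511
gripper_force: 0.0
time_s: 24.2
position: [0.5844, -0.0236, 0.2643]
orientation: [-0.391, 3.114, -0.005]
contact_force: [-0.8, 1.9, 6.0]
grip_width: 0.0473
gripper_force: 40.4
d [ 49.1 325.6 -96.9] turn 0.02 | t 24.2 pos [ 0.5844 -0.0236  0.2643] hd -165.68 w 0.0473 F [-0.8  1.9  6. ]
toolz [ 0.0031 -0.0026 -1.    ] j [-0.04   0.27  -0.171  1.126 -0.003 -0.29 ]
```

```bash
python3 -m creep '[{"dx":0,"dy":0,"dz":-10,"turn":0,"gripper":-0.2},{"dx":0,"dy":0,"dz":-30,"turn":0,"gripper":-0.2},{"dx":0,"dy":0,"dz":-55,"turn":0,"gripper":-0.2},{"dx":2,"dy":10,"dz":-80,"turn":0,"gripper":-0.2},{"dx":5,"dy":30,"dz":-92,"turn":0,"gripper":-0.2},{"dx":10,"dy":60,"dz":-95,"turn":0,"gripper":-0.2},{"dx":15,"dy":95,"dz":-95,"turn":0,"gripper":-0.2},{"dx":20,"dy":130,"dz":-95,"turn":0,"gripper":-0.2},{"dx":25,"dy":165,"dz":-95,"turn":0,"gripper":-0.2},{"dx":30,"dy":195,"dz":-95,"turn":0,"gripper":-0.2}]' | tail -1
python3 -m creep '[{"dx":5,"dy":35,"dz":0,"turn":0,"gripper":-0.2},{"dx":10,"dy":65,"dz":0,"turn":0,"gripper":-0.2},{"dx":14,"dy":95,"dz":0,"turn":0,"gripper":-0.2},{"dx":17,"dy":115,"dz":0,"turn":0,"gripper":-0.2},{"dx":19,"dy":127,"dz":10,"turn":0,"gripper":-0.2},{"dx":19,"dy":130,"dz":25,"turn":0,"gripper":-0.2},{"dx":19,"dy":130,"dz":45,"turn":0,"gripper":-0.2},{"dx":19,"dy":130,"dz":60,"turn":0,"gripper":-0.2},{"dx":19,"dy":130,"dz":68,"turn":0,"gripper":-0.2},{"dx":19,"dy":130,"dz":70,"turn":0,"gripper":-0.2}]'
python3 go.py .456 .28 .259 194.3
```

```text
gripper_force: 41.8
time_s: 26.2
position: [0.4562, 0.2786, 0.2858]
orientation: [0.39, -3.116, 0.007]
contact_force: [-0.2, -0.3, -3.0]
grip_width: 0.0476
gripper_force: 41.8
d [-0.2  1.6 26.8] turn -0.03 | t 26.2 pos [0.4562 0.2786 0.2858] hd -165.73 w 0.0476 F [-0.2 -0.3 -3. ]
toolz [-2.0e-04 -4.8e-03 -1.0e+00] j [ 0.549  0.171 -0.248  1.154 -0.004  0.3  ]
```

```bash
python3 -m creep '[{"dx":0,"dy":0,"dz":6,"turn":0,"gripper":-0.2},{"dx":0,"dy":0,"dz":12,"turn":0,"gripper":-0.2},{"dx":0,"dy":0,"dz":18,"turn":0,"gripper":-0.2},{"dx":0,"dy":0,"dz":22,"turn":0,"gripper":-0.2},{"dx":0,"dy":0,"dz":24,"turn":0,"gripper":-0.2},{"dx":0,"dy":0,"dz":25,"turn":0,"gripper":-0.2},{"dx":0,"dy":0,"dz":26,"turn":0,"gripper":-0.2},{"dx":0,"dy":0,"dz":26.5,"turn":0,"gripper":-0.2},{"dx":0,"dy":0,"dz":26.5,"turn":0,"gripper":-0.2},{"dx":0,"dy":0,"dz":26.5,"turn":0,"gripper":-0.2}]'
```

```text
time_s: 27.2
position: [0.4565, 0.2791, 0.2609]
orientation: [-0.391, 3.116, -0.005]
contact_force: [-0.4, 0.1, -2.5]
grip_width: 0.0473
gripper_force: 41.9
```

```bash
python3 -m creep '[{"dx":0,"dy":0,"dz":0.5,"turn":0,"gripper":-0.2},{"dx":0,"dy":0,"dz":1,"turn":0,"gripper":-0.2},{"dx":0,"dy":0,"dz":1.5,"turn":0,"gripper":-0.2},{"dx":0,"dy":0,"dz":2,"turn":0,"gripper":-0.2},{"dx":0,"dy":0,"dz":2.5,"turn":0,"gripper":-0.2},{"dx":0,"dy":0,"dz":2.5,"turn":0,"gripper":-0.2},{"dx":0,"dy":0,"dz":2.5,"turn":0,"gripper":-0.2},{"dx":0,"dy":0,"dz":2.5,"turn":0,"gripper":-0.2},{"dx":0,"dy":0,"dz":2.5,"turn":0,"gripper":-0.2},{"dx":0,"dy":0,"dz":2.5,"turn":0,"gripper":-0.2}]'
```

```text
time_s: 28.2
position: [0.4565, 0.279, 0.2593]
orientation: [-0.391, 3.115, -0.005]
contact_force: [-1.7, -0.9, 6.1]
grip_width: 0.0472
gripper_force: 42.5
```

Contact. I'll release, retreat, and look.

```bash
python3 -m creep '[{"dx":0,"dy":0,"dz":0,"turn":0,"gripper":0.15},{"dx":0,"dy":0,"dz":0,"turn":0,"gripper":0.2},{"dx":0,"dy":0,"dz":0,"turn":0,"gripper":0.3},{"dx":0,"dy":0,"dz":0,"turn":0,"gripper":0.5},{"dx":0,"dy":0,"dz":0,"turn":0,"gripper":0.5},{"dx":0,"dy":0,"dz":-15,"turn":0,"gripper":0.5},{"dx":0,"dy":0,"dz":-40,"turn":0,"gripper":0.5},{"dx":0,"dy":0,"dz":-70,"turn":0,"gripper":0.5},{"dx":0,"dy":0,"dz":-100,"turn":0,"gripper":0.8},{"dx":0,"dy":0,"dz":-105,"turn":0,"gripper":0.8}]' | tail -1
python3 - <<'E'
from h import *
a=save("top","t2.png");b=save("side","s2.png")
c=lambda im,x,y,w,h,k: cv2.resize(im[y:y+h,x:x+w,::-1],None,fx=k,fy=k,interpolation=cv2.INTER_CUBIC)
cv2.imwrite("pics/c2.png",np.hstack([c(a,205,140,80,80,5),c(b,150,170,130,130,400/130)]))
E
python3 go.py .627 .037 .29 194.3
```

```text
gripper_force: 0.0
d [-105.  -276.9   75.3] turn 0.0 | t 29.3 pos [0.4566 0.2795 0.3641] hd -165.7 w 0.0765 F [-0.4 -0.8 -0.6]
toolz [ 0.0037 -0.002  -1.    ] j [ 0.55   0.147 -0.104  1.318 -0.004  0.301]
```

View pics/c2.png

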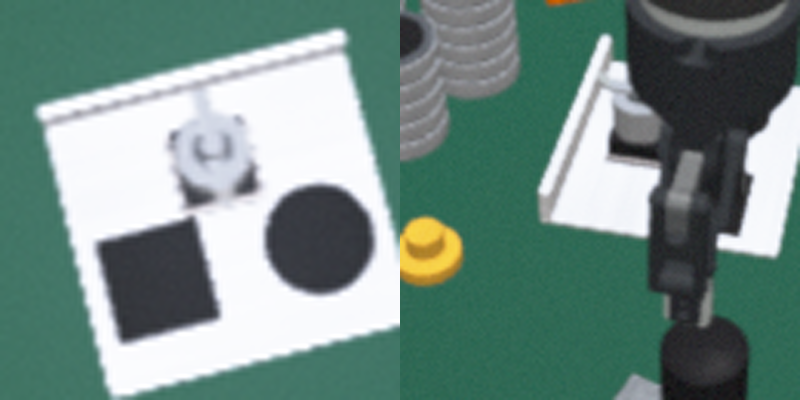

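View pics/s2.png

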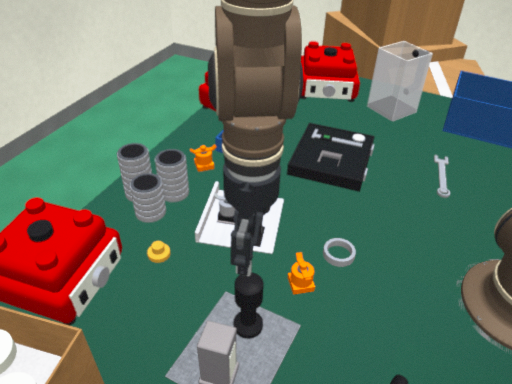

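Both stand upright on the mat, the tamper at (248,305) and the cup at (217,350) in the side view. The top crop shows the empty square pad at (157,280), the round pad at (320,238), and the blade unit with its nut at (212,150). I'll measure these precisely.

Run:
```python
from h import *
a=cv2.imread("pics/t2.png");g=cv2.cvtColor(cv2.resize(a[140:220,205:285],None,fx=8,fy=8,interpolation=cv2.INTER_CUBIC),cv2.COLOR_BGR2GRAY)
m=(g<120).astype(np.uint8)
# hide surroundings: only inside caddy
cs,_=cv2.findContours(m,cv2.RETR_LIST,cv2.CHAIN_APPROX_NONE)
U=lambda q:(205+(q[0]+.5)/8-.5,140+(q[1]+.5)/8-.5)
for k in cs:
    A=cv2.contourArea(k)
    if 3000<A<40000:
        r=cv2.minAreaRect(k); M=cv2.moments(k); c=(M["m10"]/A,M["m01"]/A)
        P=np.array([onz("top",*U(p),.008) for p in cv2.boxPoints(r)])
        e=np.diff(P,axis=0); print(A,np.round(r[0]),"c",onz("top",*U(c),.008).round(4),"box",P.mean(0).round(4),"len",np.linalg.norm(e,axis=1).round(4),"ang",np.degrees(np.arctan2(e[:,1],e[:,0])).round(1))
Q=lambda x,y:(205+(x+.5)/5-.5,140+(y+.5)/5-.5)
print("nut",onz("top",*Q(212,148),.07),"collar",onz("top",*Q(213,153),.054))
print("foot bl,br",onz("top",*Q(186,207),.024),onz("top",*Q(259,188),.024), onz("top",*Q(170,134),.024))
```

```text
24644.5 [426. 582.] c [ 0.5053 -0.0178  0.008 ] box [0.512  0.0063 0.008 ] len [0.1523 0.0408 0.1517] ang [ -89.3 -179.9   90.7]
25780.0 [252. 448.] c [0.5592 0.069  0.008 ] box [0.5596 0.0692 0.008 ] len [0.0587 0.0597 0.0583] ang [ -74.5 -164.6  105.5]
22616.5 [510. 383.] c [ 0.5843 -0.0235  0.008 ] box [ 0.5842 -0.0233  0.008 ] len [0.0612 0.0621 0.0608] ang [ -79.7 -170.5  100.2]
nut [0.62487308 0.03782871 0.07      ] collar [0.62508605 0.03749334 0.054     ]
foot bl,br [0.59931805 0.05288571 0.024     ] [0.61074201 0.01150961 0.024     ] [0.64144657 0.06268911 0.024     ]
```

```bash
python3 -m creep '[{"dx":-8,"dy":-20,"dz":0,"turn":0,"gripper":0.8},{"dx":-20,"dy":-55,"dz":0,"turn":0,"gripper":0.8},{"dx":-34,"dy":-90,"dz":0,"turn":0,"gripper":0.8},{"dx":-48,"dy":-125,"dz":0,"turn":0,"gripper":0.8},{"dx":-62,"dy":-160,"dz":10,"turn":0,"gripper":0.8},{"dx":-75,"dy":-195,"dz":25,"turn":0,"gripper":0.8},{"dx":-88,"dy":-230,"dz":45,"turn":0,"gripper":0.8},{"dx":-98,"dy":-260,"dz":65,"turn":-0.5,"gripper":0.8},{"dx":-103,"dy":-275,"dz":75,"turn":-0.9,"gripper":0.8},{"dx":-104,"dy":-276,"dz":75,"turn":-0.9,"gripper":0.8}]' | tail -1
python3 go.py .626 .0375 .25 195.2
```

```text
gripper_force: 0.0
d [-1.3  1.5 35.8] turn -0.13 | t 30.3 pos [0.6252 0.0359 0.2858] hd -164.93 w 0.0773 F [-0.2 -0.2  0.3]
toolz [-0.0036 -0.0035 -1.    ] j [ 0.058  0.341 -0.028  1.206 -0.003 -0.205]
```

```bash
python3 -m creep '[{"dx":0,"dy":0,"dz":10,"turn":0,"gripper":0.8},{"dx":0,"dy":0,"dz":20,"turn":0,"gripper":0.8},{"dx":0,"dy":0,"dz":30,"turn":0,"gripper":0.8},{"dx":0,"dy":0,"dz":40,"turn":0,"gripper":0.8},{"dx":0,"dy":0,"dz":45,"turn":0,"gripper":0.8},{"dx":0,"dy":0,"dz":50,"turn":0,"gripper":0.8},{"dx":0,"dy":0,"dz":50,"turn":0,"gripper":0.8},{"dx":0,"dy":0,"dz":50,"turn":0,"gripper":0.8},{"dx":0,"dy":0,"dz":50,"turn":0,"gripper":0.8},{"dx":0,"dy":0,"dz":50,"turn":0,"gripper":0.8}]' | tail -1
python3 go.py .626 .0375 .201 195.2
```

```text
gripper_force: 0.0
d [-0.4  0.4 38.7] turn -0.0 | t 31.3 pos [0.6257 0.0372 0.2397] hd -164.8 w 0.0772 F [ 0.7  0.2 -0.5]
toolz [ 0.0025 -0.0031 -1.    ] j [ 0.06   0.36  -0.105  1.104 -0.003 -0.205]
```

```bash
python3 -m creep '[{"dx":0,"dy":0,"dz":8,"turn":0,"gripper":0.8},{"dx":0,"dy":0,"dz":16,"turn":0,"gripper":0.8},{"dx":0,"dy":0,"dz":24,"turn":0,"gripper":0.8},{"dx":0,"dy":0,"dz":32,"turn":0,"gripper":0.8},{"dx":0,"dy":0,"dz":36,"turn":0,"gripper":0.8},{"dx":0,"dy":0,"dz":39,"turn":0,"gripper":0.8},{"dx":0,"dy":0,"dz":39,"turn":0,"gripper":0.8},{"dx":0,"dy":0,"dz":39,"turn":0,"gripper":0.5},{"dx":0,"dy":0,"dz":39,"turn":0,"gripper":0.3},{"dx":0,"dy":0,"dz":39,"turn":0,"gripper":0.2}]' 60 | tail -4
python3 -m creep '[{"dx":0,"dy":0,"dz":0,"turn":0,"gripper":0.1},{"dx":0,"dy":0,"dz":0,"turn":0,"gripper":0.05},{"dx":0,"dy":0,"dz":0,"turn":0,"gripper":0},{"dx":0,"dy":0,"dz":0,"turn":0,"gripper":-0.1},{"dx":0,"dy":0,"dz":0,"turn":0,"gripper":-0.3},{"dx":0,"dy":0,"dz":0,"turn":0,"gripper":-0.3},{"dx":0,"dy":0,"dz":0,"turn":0,"gripper":-0.3},{"dx":0,"dy":0,"dz":0,"turn":0,"gripper":-0.3},{"dx":0,"dy":0,"dz":0,"turn":0,"gripper":-0.3},{"dx":0,"dy":0,"dz":0,"turn":0,"gripper":-0.3}]' 60
python3 go.py .4831 -.2556 .29 185.8
```

```text
orientation: [-0.415, 3.112, -0.005]
contact_force: [0.4, -0.2, -0.7]
grip_width: 0.0513
gripper_force: 0.0
time_s: 33.3
position: [0.6257, 0.0372, 0.2009]
orientation: [-0.415, 3.112, -0.005]
contact_force: [-0.8, -0.3, 5.2]
grip_width: 0.0419
gripper_force: 60.9
d [ 214.2 -245.4  -88.7] turn 9.41 | t 33.3 pos [0.6257 0.0372 0.2009] hd -164.79 w 0.0419 F [-0.8 -0.3  5.2]
toolz [ 0.0027 -0.0028 -1.    ] j [ 0.06   0.383 -0.16   1.025 -0.003 -0.206]
```

```bash
python3 -m creep '[{"dx":0,"dy":0,"dz":-5,"turn":0,"gripper":-0.3},{"dx":0,"dy":0,"dz":-15,"turn":0,"gripper":-0.3},{"dx":0,"dy":0,"dz":-30,"turn":0,"gripper":-0.3},{"dx":0,"dy":0,"dz":-50,"turn":0,"gripper":-0.3},{"dx":0,"dy":0,"dz":-70,"turn":0,"gripper":-0.3},{"dx":0,"dy":0,"dz":-85,"turn":0,"gripper":-0.3},{"dx":0,"dy":0,"dz":-90,"turn":0,"gripper":-0.3},{"dx":0,"dy":0,"dz":-90,"turn":0,"gripper":-0.3},{"dx":0,"dy":0,"dz":-90,"turn":0,"gripper":-0.3},{"dx":0,"dy":0,"dz":-90,"turn":0,"gripper":-0.3}]'
python3 - <<'E'
from h import *
b=save("side","s3.png")
cv2.imwrite("pics/c3.png",cv2.resize(b[130:260,170:300,::-1],None,fx=4,fy=4,interpolation=cv2.INTER_CUBIC))
E
python3 go.py .4831 -.2556 .29 185.8
```

```text
time_s: 34.3
position: [0.6251, 0.0373, 0.2891]
orientation: [0.416, -3.113, 0.005]
contact_force: [-0.7, 0.3, -2.2]
grip_width: 0.0425
gripper_force: 60.9
d [ 2.139e+02 -2.455e+02  1.000e-01] turn 9.4 | t 34.35 pos [0.6251 0.0374 0.2892] hd -164.8 w 0.0423 F [-0.2 -0.6 -0.7]
toolz [-0.     -0.0033 -1.    ] j [ 0.06   0.338 -0.025  1.209 -0.003 -0.205]
```

View pics/c3.png

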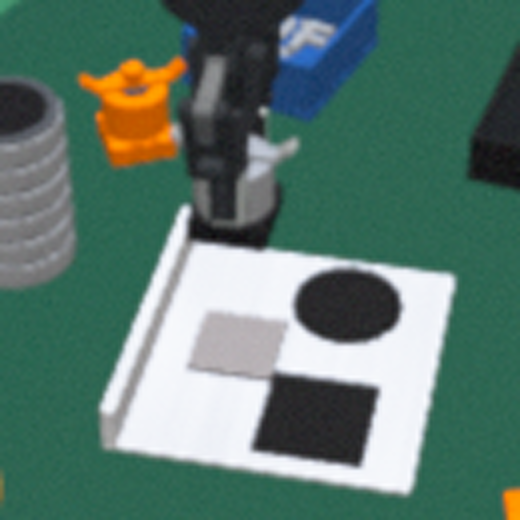

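The blade unit is held level by the collar, with its black foot at about (235,232) in the crop and the plinth empty. Moving to the cutout.

```bash
python3 -m creep '[{"dx":10,"dy":-11,"dz":0,"turn":0,"gripper":-0.3},{"dx":30,"dy":-34,"dz":0,"turn":1,"gripper":-0.3},{"dx":55,"dy":-63,"dz":0,"turn":2,"gripper":-0.3},{"dx":80,"dy":-92,"dz":0,"turn":3,"gripper":-0.3},{"dx":105,"dy":-120,"dz":0,"turn":4,"gripper":-0.3},{"dx":130,"dy":-149,"dz":0,"turn":5.5,"gripper":-0.3},{"dx":155,"dy":-178,"dz":0,"turn":7,"gripper":-0.3},{"dx":180,"dy":-207,"dz":0,"turn":8.5,"gripper":-0.3},{"dx":200,"dy":-230,"dz":0,"turn":9.4,"gripper":-0.3},{"dx":210,"dy":-241,"dz":0,"turn":9.4,"gripper":-0.3}]'|tail -1
python3 -m creep '[{"dx":4,"dy":-4,"dz":0,"turn":0,"gripper":-0.3},{"dx":4,"dy":-4,"dz":8,"turn":0,"gripper":-0.3},{"dx":4,"dy":-4,"dz":16,"turn":0,"gripper":-0.3},{"dx":4,"dy":-4,"dz":24,"turn":0,"gripper":-0.3},{"dx":4,"dy":-4,"dz":30,"turn":0,"gripper":-0.3},{"dx":4,"dy":-4,"dz":32,"turn":0,"gripper":-0.3},{"dx":4,"dy":-4,"dz":32,"turn":0,"gripper":-0.3},{"dx":4,"dy":-4,"dz":32,"turn":0,"gripper":-0.3},{"dx":4,"dy":-4,"dz":32,"turn":0,"gripper":-0.3},{"dx":4,"dy":-4,"dz":32,"turn":0,"gripper":-0.3}]'|tail -1
python3 - <<'E'
from h import *
b=save("side","s4.png")
cv2.imwrite("pics/c4.png",cv2.resize(b[90:200,270:400,::-1],None,fx=6,fy=5.4,interpolation=cv2.INTER_CUBIC)[:594,:780])
# plinth
S=lambda x,y:(170+(x+.5)/4-.5,130+(y+.5)/4-.5)
P=np.array([onz("side",*S(*p),.008) for p in[(207,311),(290,322),(272,378),(187,369)]]);print("plinth",P.mean(0),np.linalg.norm(np.diff(P,axis=0),axis=1))
# same side-camera look at pads for bias: square pad
P=np.array([onz("side",*S(*p),.008) for p in[(276,373),(379,385),(359,465),(254,452)]]);print("sqpad side",P.mean(0),np.linalg.norm(np.diff(P,axis=0),axis=1))
E
python3 go.py .4831 -.2556 .229 185.8
```

```text
gripper_force: 61.1
gripper_force: 61.1
plinth [0.62390818 0.03729553 0.008     ] [0.04979221 0.04813122 0.0488364 ]
sqpad side [0.55763189 0.06974996 0.008     ] [0.05886922 0.06276413 0.05729253]
d [-0.5 -0.7 30.3] turn -0.0 | t 36.4 pos [ 0.4825 -0.2548  0.2593] hd -174.2 w 0.0422 F [ 0.4 -0.4 -1.4]
toolz [ 0.0023 -0.0034 -1.    ] j [-0.485  0.202 -0.271  1.095 -0.002 -0.587]
```

View pics/c4.png

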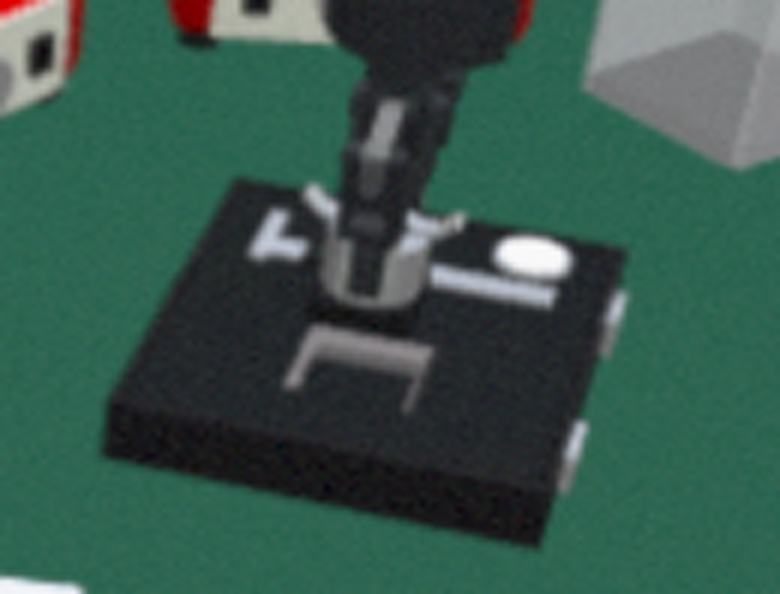

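The blade unit hangs above the cutout, whose lining shows at about (360,368) in the crop. A side-view check of the cutout centre comes before lowering.

```bash
python3 - <<'E'
from h import *
S=lambda x,y:(270+(x+.5)/6-.5,90+(y+.5)/5.4-.5)
P=np.array([onz("side",*S(*p),.033) for p in[(311,325),(433,348),(409,412),(285,389)]]);print(P.mean(0),np.linalg.norm(np.diff(P,axis=0),axis=1),P)
E
python3 -m creep '[{"dx":-0.5,"dy":-0.5,"dz":8,"turn":0,"gripper":-0.3},{"dx":-0.5,"dy":-0.5,"dz":14,"turn":0,"gripper":-0.3},{"dx":-0.5,"dy":-0.5,"dz":20,"turn":0,"gripper":-0.3},{"dx":-0.5,"dy":-0.5,"dz":24,"turn":0,"gripper":-0.3},{"dx":-0.5,"dy":-0.5,"dz":27,"turn":0,"gripper":-0.3},{"dx":-0.5,"dy":-0.5,"dz":30,"turn":0,"gripper":-0.3},{"dx":-0.5,"dy":-0.5,"dz":32,"turn":0,"gripper":-0.3},{"dx":-0.5,"dy":-0.5,"dz":34,"turn":0,"gripper":-0.3},{"dx":-0.5,"dy":-0.5,"dz":34,"turn":0,"gripper":-0.3},{"dx":-0.5,"dy":-0.5,"dz":34,"turn":0,"gripper":-0.3}]'
```

```text
[ 0.48261153 -0.25661879  0.033     ] [0.05536949 0.05670664 0.05420525] [[ 0.5137035  -0.28174749  0.033     ]
 [ 0.4587105  -0.28819345  0.033     ]
 [ 0.45215359 -0.23186717  0.033     ]
 [ 0.50587852 -0.22466707  0.033     ]]
time_s: 37.4
position: [0.4831, -0.2553, 0.2251]
orientation: [-0.159, 3.136, -0.005]
contact_force: [-0.2, 0.1, -2.3]
grip_width: 0.0421
gripper_force: 61.1
```

```bash
python3 -m creep '[{"dx":0,"dy":0,"dz":1,"turn":0,"gripper":-0.3},{"dx":0,"dy":0,"dz":2,"turn":0,"gripper":-0.3},{"dx":0,"dy":0,"dz":3,"turn":0,"gripper":-0.3},{"dx":0,"dy":0,"dz":4,"turn":0,"gripper":-0.3},{"dx":0,"dy":0,"dz":5,"turn":0,"gripper":-0.3},{"dx":0,"dy":0,"dz":6,"turn":0,"gripper":-0.3},{"dx":0,"dy":0,"dz":7,"turn":0,"gripper":-0.3},{"dx":0,"dy":0,"dz":7,"turn":0,"gripper":-0.3},{"dx":0,"dy":0,"dz":7,"turn":0,"gripper":-0.3},{"dx":0,"dy":0,"dz":7,"turn":0,"gripper":-0.3}]'
```

```text
time_s: 38.4
position: [0.4827, -0.2553, 0.2188]
orientation: [-0.159, 3.136, -0.006]
contact_force: [-5.3, 0.4, 7.0]
grip_width: 0.0423
gripper_force: 62.0
```

```bash
python3 -m creep '[{"dx":0,"dy":0,"dz":-1,"turn":0,"gripper":-0.3},{"dx":1,"dy":0,"dz":-1,"turn":0,"gripper":-0.3},{"dx":1.5,"dy":0,"dz":-0.5,"turn":0,"gripper":-0.3},{"dx":1.5,"dy":0,"dz":0,"turn":0,"gripper":-0.3},{"dx":1.5,"dy":0,"dz":0.5,"turn":0,"gripper":-0.3},{"dx":1.5,"dy":0,"dz":1,"turn":0,"gripper":-0.3},{"dx":1.5,"dy":0,"dz":1.5,"turn":0,"gripper":-0.3},{"dx":1.5,"dy":0,"dz":1.5,"turn":0,"gripper":-0.3},{"dx":1.5,"dy":0,"dz":1.5,"turn":0,"gripper":-0.3},{"dx":1.5,"dy":0,"dz":1.5,"turn":0,"gripper":-0.3}]'
```

```text
time_s: 39.4
position: [0.4815, -0.2556, 0.2164]
orientation: [-0.159, 3.136, -0.006]
contact_force: [-1.2, -0.9, 2.2]
grip_width: 0.0425
gripper_force: 61.2
```

```bash
python3 -m creep '[{"dx":0.3,"dy":0,"dz":0.5,"turn":0,"gripper":-0.3},{"dx":0.3,"dy":0,"dz":1,"turn":0,"gripper":-0.3},{"dx":0.3,"dy":0,"dz":1.5,"turn":0,"gripper":-0.3},{"dx":0.3,"dy":0,"dz":2,"turn":0,"gripper":-0.3},{"dx":0.3,"dy":0,"dz":2.5,"turn":0,"gripper":-0.3},{"dx":0.3,"dy":0,"dz":3,"turn":0,"gripper":-0.3},{"dx":0.3,"dy":0,"dz":3.5,"turn":0,"gripper":-0.3},{"dx":0.3,"dy":0,"dz":3.5,"turn":0,"gripper":-0.3},{"dx":0.3,"dy":0,"dz":3.5,"turn":0,"gripper":-0.3},{"dx":0.3,"dy":0,"dz":3.5,"turn":0,"gripper":-0.3}]'
```

```text
time_s: 40.4
position: [0.4812, -0.2554, 0.2128]
orientation: [-0.159, 3.136, -0.005]
contact_force: [-1.6, 0.3, -0.1]
grip_width: 0.0427
gripper_force: 61.1
```

```bash
python3 -m creep '[{"dx":0.2,"dy":0,"dz":0.5,"turn":0,"gripper":-0.3},{"dx":0.2,"dy":0,"dz":1,"turn":0,"gripper":-0.3},{"dx":0.2,"dy":0,"dz":1.5,"turn":0,"gripper":-0.3},{"dx":0.2,"dy":0,"dz":2,"turn":0,"gripper":-0.3},{"dx":0.2,"dy":0,"dz":2.2,"turn":0,"gripper":-0.3},{"dx":0.2,"dy":0,"dz":2.4,"turn":0,"gripper":-0.3},{"dx":0.2,"dy":0,"dz":2.6,"turn":0,"gripper":-0.3},{"dx":0.2,"dy":0,"dz":2.6,"turn":0,"gripper":-0.3},{"dx":0.2,"dy":0,"dz":2.6,"turn":0,"gripper":-0.3},{"dx":0.2,"dy":0,"dz":2.6,"turn":0,"gripper":-0.3}]'
```

```text
time_s: 41.4
position: [0.4811, -0.2556, 0.2109]
orientation: [-0.159, 3.135, -0.006]
contact_force: [-2.7, 0.9, 5.1]
grip_width: 0.0424
gripper_force: 61.5
```

```bash
python3 -m creep '[{"dx":0.2,"dy":0,"dz":0.1,"turn":0,"gripper":-0.3},{"dx":0.2,"dy":0,"dz":0.2,"turn":0,"gripper":-0.3},{"dx":0.2,"dy":0,"dz":0.3,"turn":0,"gripper":-0.3},{"dx":0.2,"dy":0,"dz":0.3,"turn":0,"gripper":-0.3},{"dx":0.2,"dy":0,"dz":0.3,"turn":0,"gripper":-0.3},{"dx":0.2,"dy":0,"dz":0.3,"turn":0,"gripper":-0.3},{"dx":0.2,"dy":0,"dz":0.3,"turn":0,"gripper":-0.3},{"dx":0.2,"dy":0,"dz":0.3,"turn":0,"gripper":-0.3},{"dx":0.2,"dy":0,"dz":0.3,"turn":0,"gripper":-0.3},{"dx":0.2,"dy":0,"dz":0.3,"turn":0,"gripper":-0.3}]'; python3 go.py 0.483 -0.2556 0.211 185.8
```

```text
time_s: 42.4
position: [0.481, -0.2556, 0.2108]
orientation: [-0.159, 3.135, -0.006]
contact_force: [-3.5, 1.1, 6.0]
grip_width: 0.0421
gripper_force: 61.7
d [-2.  -0.2 -0.2] turn 0.01 | t 42.4 pos [ 0.481  -0.2556  0.2108] hd -174.19 w 0.0421 F [-3.5  1.1  6. ]
toolz [ 0.0027 -0.0034 -1.    ] j [-0.488  0.232 -0.346  0.989 -0.002 -0.589]
```

Depth matches the floor (expected TCP 0.211, measured 0.2108) and it's firm. I'll release and look.

```bash
python3 -m creep '[{"dx":0,"dy":0,"dz":0,"turn":0,"gripper":0.1},{"dx":0,"dy":0,"dz":0,"turn":0,"gripper":0.3},{"dx":0,"dy":0,"dz":0,"turn":0,"gripper":0.5},{"dx":0,"dy":0,"dz":0,"turn":0,"gripper":0.6},{"dx":0,"dy":0,"dz":0,"turn":0,"gripper":0.6},{"dx":0,"dy":0,"dz":-10,"turn":0,"gripper":0.6},{"dx":0,"dy":0,"dz":-25,"turn":0,"gripper":0.6},{"dx":0,"dy":0,"dz":-45,"turn":0,"gripper":0.6},{"dx":0,"dy":0,"dz":-60,"turn":0,"gripper":0.2},{"dx":0,"dy":0,"dz":-65,"turn":0,"gripper":-1}]'
python3 - <<'E'
from h import *
b=save("side","s5.png")
cv2.imwrite("pics/c5.png",cv2.resize(b[90:200,270:400,::-1],None,fx=6,fy=5.4,interpolation=cv2.INTER_CUBIC))
E
python3 go.py 0.482 -0.256 0.263 185.8
```

```text
time_s: 43.4
position: [0.4813, -0.2556, 0.2775]
orientation: [-0.159, 3.133, -0.008]
contact_force: [0.1, -0.1, -0.3]
grip_width: 0.0397
gripper_force: 0.0
d [-0.7 -0.4 14.3] turn 0.0 | t 43.45 pos [ 0.4812 -0.2556  0.2773] hd -174.2 w 0.0329 F [ 1.  -0.6  0.8]
toolz [ 0.0047 -0.0047 -1.    ] j [-0.488  0.19  -0.245  1.13  -0.002 -0.589]
```

View pics/c5.png

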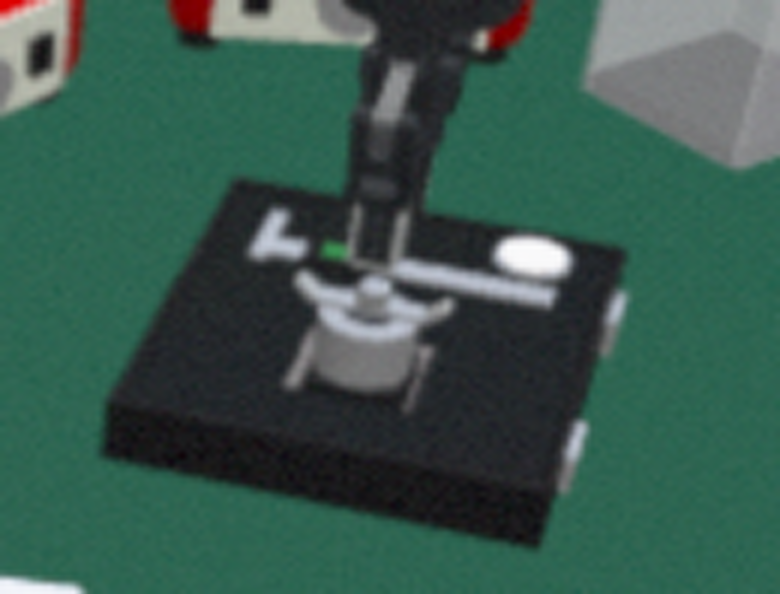

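The unit sits level with its collar base flush in the insert and the nut at about (375,290) in the crop. As insurance, I'll press gently on the nut with shut fingertips (expected contact at TCP z ≈ 0.253).

```bash
python3 -m creep '[{"dx":0,"dy":0,"dz":0,"turn":0,"gripper":-1},{"dx":0,"dy":0,"dz":0,"turn":0,"gripper":-1},{"dx":0,"dy":0,"dz":0,"turn":0,"gripper":-1},{"dx":0,"dy":0,"dz":5,"turn":0,"gripper":-1},{"dx":0,"dy":0,"dz":10,"turn":0,"gripper":-1},{"dx":0,"dy":0,"dz":15,"turn":0,"gripper":-1},{"dx":0,"dy":0,"dz":19,"turn":0,"gripper":-1},{"dx":0,"dy":0,"dz":21,"turn":0,"gripper":-1},{"dx":0,"dy":0,"dz":22,"turn":0,"gripper":-1},{"dx":0,"dy":0,"dz":22,"turn":0,"gripper":-1}]'
```

```text
time_s: 44.45
position: [0.4806, -0.2553, 0.2535]
orientation: [-0.159, 3.136, -0.005]
contact_force: [-1.8, 1.6, 4.6]
grip_width: -0.0002
gripper_force: 2.2
```

```bash
python3 -m creep '[{"dx":0,"dy":0,"dz":0.2,"turn":0,"gripper":-1},{"dx":0,"dy":0,"dz":0.4,"turn":0,"gripper":-1},{"dx":0,"dy":0,"dz":0.5,"turn":0,"gripper":-1},{"dx":0,"dy":0,"dz":0.5,"turn":0,"gripper":-1},{"dx":0,"dy":0,"dz":0.5,"turn":0,"gripper":-1},{"dx":0,"dy":0,"dz":0.5,"turn":0,"gripper":-1},{"dx":0,"dy":0,"dz":0.5,"turn":0,"gripper":-1},{"dx":0,"dy":0,"dz":0.5,"turn":0,"gripper":-1},{"dx":0,"dy":0,"dz":0.5,"turn":0,"gripper":-1},{"dx":0,"dy":0,"dz":0.5,"turn":0,"gripper":-1}]'
```

```text
time_s: 45.45
position: [0.4806, -0.2553, 0.2535]
orientation: [-0.159, 3.136, -0.006]
contact_force: [-2.5, 1.5, 8.1]
grip_width: -0.0
gripper_force: 4.0
```

Firm at 8 N with no movement, so it's home. Next is the tamper's return.

```bash
python3 -m creep '[{"dx":0,"dy":0,"dz":-20,"turn":0,"gripper":-1},{"dx":0,"dy":0,"dz":-50,"turn":0,"gripper":0.3},{"dx":0,"dy":10,"dz":-80,"turn":0,"gripper":0.8},{"dx":-1,"dy":35,"dz":-105,"turn":-1,"gripper":0.8},{"dx":-3,"dy":70,"dz":-117,"turn":-3,"gripper":0.8},{"dx":-5,"dy":110,"dz":-117,"turn":-5,"gripper":0.8},{"dx":-8,"dy":150,"dz":-117,"turn":-7,"gripper":0.8},{"dx":-10,"dy":190,"dz":-117,"turn":-8.5,"gripper":0.8},{"dx":-13,"dy":230,"dz":-117,"turn":-8.5,"gripper":0.8},{"dx":-15,"dy":270,"dz":-117,"turn":-8.5,"gripper":0.8}]'|tail -1
python3 go.py .4565 .279 .367 194.3
```

```text
gripper_force: 0.0
d [-53.6 257.1   0.9] turn -0.01 | t 46.45 pos [0.468  0.0166 0.3688] hd -165.71 w 0.0766 F [1.4 0.4 0.3]
toolz [ 0.0027 -0.0031 -1.    ] j [ 0.036  0.02  -0.233  1.315 -0.003 -0.213]
```

```bash
python3 -m creep '[{"dx":-8,"dy":35,"dz":0,"turn":0,"gripper":0.8},{"dx":-16,"dy":75,"dz":0,"turn":0,"gripper":0.8},{"dx":-24,"dy":115,"dz":0,"turn":0,"gripper":0.8},{"dx":-32,"dy":155,"dz":0,"turn":0,"gripper":0.8},{"dx":-40,"dy":195,"dz":0,"turn":0,"gripper":0.8},{"dx":-48,"dy":230,"dz":0,"turn":0,"gripper":0.8},{"dx":-53,"dy":248,"dz":0,"turn":0,"gripper":0.8},{"dx":-53.5,"dy":254,"dz":0,"turn":0,"gripper":0.8},{"dx":-53.5,"dy":254,"dz":0,"turn":0,"gripper":0.8},{"dx":-53.5,"dy":254,"dz":0,"turn":0,"gripper":0.8}]'|tail -1
python3 go.py .4565 .279 .259 194.3
```

```text
gripper_force: 0.0
d [ -0.5   5.8 108.8] turn -0.03 | t 47.45 pos [0.4573 0.2737 0.3678] hd -165.73 w 0.0771 F [-0.   0.2  0.3]
toolz [ 0.0017 -0.0036 -1.    ] j [ 0.54   0.143 -0.1    1.328 -0.004  0.291]
```

```bash
python3 -m creep '[{"dx":0,"dy":5.5,"dz":5,"turn":0,"gripper":0.8},{"dx":0,"dy":5.5,"dz":20,"turn":0,"gripper":0.8},{"dx":0,"dy":5.5,"dz":40,"turn":0,"gripper":0.8},{"dx":0,"dy":5.5,"dz":60,"turn":0,"gripper":0.8},{"dx":0,"dy":5.5,"dz":80,"turn":0,"gripper":0.8},{"dx":0,"dy":5.5,"dz":97,"turn":0,"gripper":0.8},{"dx":0,"dy":5.5,"dz":106,"turn":0,"gripper":0.8},{"dx":0,"dy":5.5,"dz":108,"turn":0,"gripper":0.6},{"dx":0,"dy":5.5,"dz":108,"turn":0,"gripper":0.4},{"dx":0,"dy":5.5,"dz":108,"turn":0,"gripper":0.2}]' 40|tail -3
python3 go.py .4565 .279 .259 194.3
python3 -m creep '[{"dx":0,"dy":0,"dz":0,"turn":0,"gripper":0.15},{"dx":0,"dy":0,"dz":0,"turn":0,"gripper":0.1},{"dx":0,"dy":0,"dz":0,"turn":0,"gripper":0},{"dx":0,"dy":0,"dz":0,"turn":0,"gripper":-0.2},{"dx":0,"dy":0,"dz":0,"turn":0,"gripper":-0.2},{"dx":0,"dy":0,"dz":0,"turn":0,"gripper":-0.2},{"dx":0,"dy":0,"dz":0,"turn":0,"gripper":-0.2},{"dx":0,"dy":0,"dz":-5,"turn":0,"gripper":-0.2},{"dx":0,"dy":0,"dz":-20,"turn":0,"gripper":-0.2},{"dx":0,"dy":0,"dz":-40,"turn":0,"gripper":-0.2}]' 40
python3 go.py .5843 -.0235 .36 194.3
```

```text
contact_force: [-0.0, -0.2, 0.0]
grip_width: 0.051
gripper_force: 0.0
d [ 0.1 -0.4  1.8] turn -0.01 | t 48.45 pos [0.4565 0.2795 0.2608] hd -165.71 w 0.051 F [-0.  -0.2  0. ]
toolz [ 0.0031 -0.0023 -1.    ] j [ 0.55   0.183 -0.29   1.096 -0.004  0.301]
time_s: 49.45
position: [0.4555, 0.2793, 0.2989]
orientation: [0.391, -3.115, 0.007]
contact_force: [-0.1, -0.1, -2.7]
grip_width: 0.0472
gripper_force: 41.7
d [ -49.8 -325.5  -59.7] turn 0.01 | t 49.45 pos [0.4555 0.2793 0.2989] hd -165.69 w 0.0472 F [-0.1 -0.1 -2.7]
toolz [-0.0012 -0.0049 -1.    ] j [ 0.551  0.166 -0.225  1.183 -0.004  0.301]
```

```bash
python3 -m creep '[{"dx":0,"dy":-5,"dz":-15,"turn":0,"gripper":-0.2},{"dx":-3,"dy":-20,"dz":-35,"turn":0,"gripper":-0.2},{"dx":-8,"dy":-50,"dz":-45,"turn":0,"gripper":-0.2},{"dx":-13,"dy":-85,"dz":-45,"turn":0,"gripper":-0.2},{"dx":-18,"dy":-120,"dz":-45,"turn":0,"gripper":-0.2},{"dx":-24,"dy":-155,"dz":-45,"turn":0,"gripper":-0.2},{"dx":-29,"dy":-190,"dz":-45,"turn":0,"gripper":-0.2},{"dx":-34,"dy":-225,"dz":-45,"turn":0,"gripper":-0.2},{"dx":-39,"dy":-255,"dz":-45,"turn":0,"gripper":-0.2},{"dx":-43,"dy":-280,"dz":-45,"turn":0,"gripper":-0.2}]'|tail -1
python3 -m creep '[{"dx":-3,"dy":-20,"dz":0,"turn":0,"gripper":-0.2},{"dx":-5,"dy":-35,"dz":0,"turn":0,"gripper":-0.2},{"dx":-6,"dy":-44,"dz":5,"turn":0,"gripper":-0.2},{"dx":-6,"dy":-45,"dz":20,"turn":0,"gripper":-0.2},{"dx":-6,"dy":-45,"dz":35,"turn":0,"gripper":-0.2},{"dx":-6,"dy":-45,"dz":45,"turn":0,"gripper":-0.2},{"dx":-6,"dy":-45,"dz":55,"turn":0,"gripper":-0.2},{"dx":-6,"dy":-45,"dz":60,"turn":0,"gripper":-0.2},{"dx":-6,"dy":-45,"dz":60,"turn":0,"gripper":-0.2},{"dx":-6,"dy":-45,"dz":60,"turn":0,"gripper":-0.2}]'|tail -1
python3 go.py .5843 -.0235 .267 194.3
```

```text
gripper_force: 41.9
gripper_force: 41.9
d [-0.2 -0.3 19.4] turn 0.02 | t 51.45 pos [ 0.584  -0.0232  0.2864] hd -165.68 w 0.0472 F [ 0.1 -0.3 -3.1]
toolz [ 0.0024 -0.0032 -1.    ] j [-0.039  0.26  -0.135  1.173 -0.003 -0.289]
```

```bash
python3 -m creep '[{"dx":0,"dy":0,"dz":5,"turn":0,"gripper":-0.2},{"dx":0,"dy":0,"dz":10,"turn":0,"gripper":-0.2},{"dx":0,"dy":0,"dz":14,"turn":0,"gripper":-0.2},{"dx":0,"dy":0,"dz":17,"turn":0,"gripper":-0.2},{"dx":0,"dy":0,"dz":18.5,"turn":0,"gripper":-0.2},{"dx":0,"dy":0,"dz":19.5,"turn":0,"gripper":-0.2},{"dx":0,"dy":0,"dz":20.5,"turn":0,"gripper":-0.2},{"dx":0,"dy":0,"dz":20.5,"turn":0,"gripper":-0.2},{"dx":0,"dy":0,"dz":20.5,"turn":0,"gripper":-0.2},{"dx":0,"dy":0,"dz":20.5,"turn":0,"gripper":-0.2}]'
```

```text
time_s: 52.45
position: [0.584, -0.0234, 0.266]
orientation: [-0.391, 3.115, -0.005]
contact_force: [-0.8, 0.7, 1.7]
grip_width: 0.0475
gripper_force: 42.3
```

```bash
python3 -m creep '[{"dx":0,"dy":0,"dz":0,"turn":0,"gripper":0.15},{"dx":0,"dy":0,"dz":0,"turn":0,"gripper":0.2},{"dx":0,"dy":0,"dz":0,"turn":0,"gripper":0.3},{"dx":0,"dy":0,"dz":0,"turn":0,"gripper":0.5},{"dx":0,"dy":0,"dz":0,"turn":0,"gripper":0.5},{"dx":0,"dy":0,"dz":-15,"turn":0,"gripper":0.5},{"dx":0,"dy":0,"dz":-40,"turn":0,"gripper":0.5},{"dx":0,"dy":0,"dz":-70,"turn":0,"gripper":0.5},{"dx":0,"dy":0,"dz":-95,"turn":0,"gripper":1},{"dx":0,"dy":0,"dz":-100,"turn":0,"gripper":1}]'|tail -1
python3 - <<'E'
from h import *
a=save("top","t6.png");b=save("side","s6.png")
c=lambda im,x,y,w,h,k: cv2.resize(im[y:y+h,x:x+w,::-1],None,fx=k,fy=k,interpolation=cv2.INTER_CUBIC)
cv2.imwrite("pics/c6.png",np.hstack([c(a,100,185,100,100,4),c(b,170,270,100,100,4)]))
E
python3 go.py .4577 .381 .37 190.2
```

```text
gripper_force: 0.0
d [ 22.5 422.7  -5.6] turn 4.1 | t 53.55 pos [ 0.5839 -0.0231  0.3662] hd -165.7 w 0.0855 F [-0.2  0.1  0.2]
toolz [ 0.0037 -0.0032 -1.    ] j [-0.039  0.239  0.013  1.341 -0.003 -0.289]
```

View pics/c6.png

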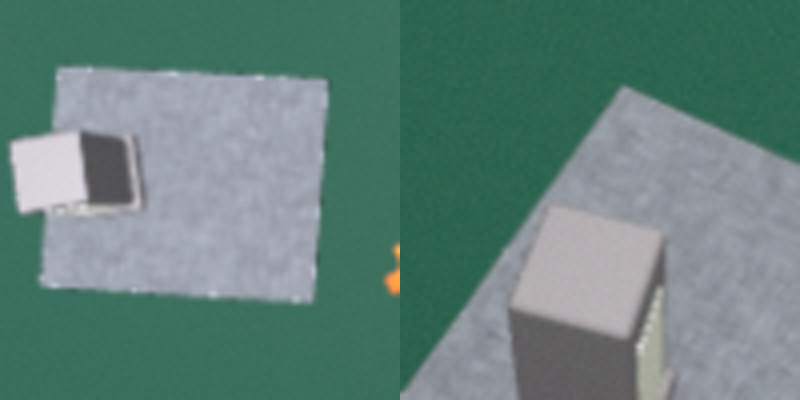

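The cup stands upright on the mat, with its top face at about (49,172) in the top crop and (588,271) in the side crop.

Run:
```python
from h import *
T=lambda x,y:(100+(x+.5)/4-.5,185+(y+.5)/4-.5)
S=lambda x,y:(170+(x-400+.5)/4-.5,270+(y+.5)/4-.5)
for n,F,f in(("top",T,[(10,142),(79,131),(88,202),(18,213)]),("side",S,[(549,205),(663,234),(631,337),(511,308)])):
    P=np.array([onz(n,*F(*p),.123) for p in f]);e=np.diff(P,axis=0);print(n,P.mean(0),np.linalg.norm(e,axis=1).round(4),np.degrees(np.arctan2(e[:,1],e[:,0])).round(1))
```

```text
top [0.45812488 0.38487726 0.123     ] [0.0465 0.0464 0.0469] [ -80.1 -169.7   99.9]
side [0.45668271 0.38563967 0.123     ] [0.0455 0.0439 0.0454] [-169.2  102.4   12.2]
```

```bash
python3 -m creep '[{"dx":1,"dy":20,"dz":-5,"turn":0,"gripper":1},{"dx":3,"dy":60,"dz":-5,"turn":0,"gripper":1},{"dx":5,"dy":100,"dz":-5,"turn":0.5,"gripper":1},{"dx":7,"dy":140,"dz":-5,"turn":1,"gripper":1},{"dx":9,"dy":180,"dz":-5,"turn":2,"gripper":1},{"dx":11,"dy":220,"dz":-5,"turn":3,"gripper":1},{"dx":13,"dy":260,"dz":-5,"turn":4,"gripper":1},{"dx":15,"dy":300,"dz":-5,"turn":4,"gripper":1},{"dx":17,"dy":340,"dz":-5,"turn":4.1,"gripper":1},{"dx":19,"dy":375,"dz":-5,"turn":4.1,"gripper":1}]'|tail -1
python3 -m creep '[{"dx":-1,"dy":25,"dz":0,"turn":0,"gripper":1},{"dx":-1.5,"dy":42,"dz":0,"turn":0,"gripper":1},{"dx":-2,"dy":49,"dz":0,"turn":0,"gripper":1},{"dx":-2,"dy":51,"dz":5,"turn":0,"gripper":1},{"dx":-2,"dy":51,"dz":15,"turn":0,"gripper":1},{"dx":-2,"dy":51,"dz":20,"turn":0,"gripper":1},{"dx":-2,"dy":51,"dz":20,"turn":0,"gripper":1},{"dx":-2,"dy":51,"dz":20,"turn":0,"gripper":1},{"dx":-2,"dy":51,"dz":20,"turn":0,"gripper":1},{"dx":-2,"dy":51,"dz":20,"turn":0,"gripper":1}]'|tail -1
python3 go.py .458 .3845 .253 190.2
```

```text
gripper_force: 0.0
gripper_force: 0.0
d [ 8.1  0.3 96.5] turn -0.02 | t 55.55 pos [0.4658 0.3859 0.3495] hd -169.82 w 0.0853 F [ 0.5  0.6 -0.1]
toolz [ 0.0025 -0.0026 -1.    ] j [ 0.693  0.282  0.033  1.321 -0.004  0.515]
```

```bash
python3 -m creep '[{"dx":8,"dy":0.3,"dz":0,"turn":0,"gripper":1},{"dx":8,"dy":0.3,"dz":15,"turn":0,"gripper":1},{"dx":8,"dy":0.3,"dz":35,"turn":0,"gripper":1},{"dx":8,"dy":0.3,"dz":55,"turn":0,"gripper":1},{"dx":8,"dy":0.3,"dz":75,"turn":0,"gripper":1},{"dx":8,"dy":0.3,"dz":90,"turn":0,"gripper":1},{"dx":8,"dy":0.3,"dz":96,"turn":0,"gripper":1},{"dx":8,"dy":0.3,"dz":96,"turn":0,"gripper":0.6},{"dx":8,"dy":0.3,"dz":96,"turn":0,"gripper":0.4},{"dx":8,"dy":0.3,"dz":96,"turn":0,"gripper":0.2}]' 40|tail -3
python3 go.py .458 .3845 .253 190.2
python3 -m creep '[{"dx":0,"dy":0,"dz":0,"turn":0,"gripper":0.15},{"dx":0,"dy":0,"dz":0,"turn":0,"gripper":0.1},{"dx":0,"dy":0,"dz":0,"turn":0,"gripper":0},{"dx":0,"dy":0,"dz":0,"turn":0,"gripper":-0.2},{"dx":0,"dy":0,"dz":0,"turn":0,"gripper":-0.2},{"dx":0,"dy":0,"dz":0,"turn":0,"gripper":-0.2},{"dx":0,"dy":0,"dz":0,"turn":0,"gripper":-0.2},{"dx":0,"dy":0,"dz":-5,"turn":0,"gripper":-0.2},{"dx":0,"dy":0,"dz":-20,"turn":0,"gripper":-0.2},{"dx":0,"dy":0,"dz":-40,"turn":0,"gripper":-0.2}]' 40
python3 go.py .5593 .069 .36 195.2
```

```text
contact_force: [0.2, -0.5, -0.7]
grip_width: 0.0514
gripper_force: 0.0
d [ 0.2 -0.4  1.2] turn 0.01 | t 56.55 pos [0.4581 0.3849 0.2542] hd -169.79 w 0.0514 F [ 0.2 -0.5 -0.7]
toolz [ 0.0032 -0.002  -1.    ] j [ 0.7    0.301 -0.153  1.115 -0.004  0.521]
time_s: 57.55
position: [0.4573, 0.3841, 0.2917]
orientation: [0.279, -3.127, 0.01]
contact_force: [-0.0, 0.4, -1.8]
grip_width: 0.0478
gripper_force: 41.5
d [ -44.5 -328.6  -66.4] turn -5.01 | t 57.55 pos [0.4573 0.3841 0.2917] hd -169.81 w 0.0478 F [-0.   0.4 -1.8]
toolz [-0.0012 -0.0065 -1.    ] j [ 0.699  0.285 -0.09   1.2   -0.004  0.522]
```

```bash
python3 -m creep '[{"dx":0,"dy":-5,"dz":-15,"turn":0,"gripper":-0.2},{"dx":-2,"dy":-20,"dz":-35,"turn":0,"gripper":-0.2},{"dx":-7,"dy":-50,"dz":-45,"turn":-1,"gripper":-0.2},{"dx":-12,"dy":-85,"dz":-45,"turn":-2,"gripper":-0.2},{"dx":-16,"dy":-120,"dz":-45,"turn":-3,"gripper":-0.2},{"dx":-21,"dy":-155,"dz":-45,"turn":-4,"gripper":-0.2},{"dx":-26,"dy":-190,"dz":-45,"turn":-5,"gripper":-0.2},{"dx":-31,"dy":-225,"dz":-45,"turn":-5,"gripper":-0.2},{"dx":-35,"dy":-255,"dz":-45,"turn":-5,"gripper":-0.2},{"dx":-38,"dy":-280,"dz":-45,"turn":-5,"gripper":-0.2}]'|tail -1
python3 -m creep '[{"dx":-2,"dy":-20,"dz":0,"turn":0,"gripper":-0.2},{"dx":-3,"dy":-35,"dz":0,"turn":0,"gripper":-0.2},{"dx":-3,"dy":-44,"dz":5,"turn":0,"gripper":-0.2},{"dx":-3,"dy":-47,"dz":20,"turn":0,"gripper":-0.2},{"dx":-3,"dy":-47,"dz":35,"turn":0,"gripper":-0.2},{"dx":-3,"dy":-47,"dz":45,"turn":0,"gripper":-0.2},{"dx":-3,"dy":-47,"dz":55,"turn":0,"gripper":-0.2},{"dx":-3,"dy":-47,"dz":57,"turn":0,"gripper":-0.2},{"dx":-3,"dy":-47,"dz":57,"turn":0,"gripper":-0.2},{"dx":-3,"dy":-47,"dz":57,"turn":0,"gripper":-0.2}]'|tail -1
python3 go.py .5593 .069 .259 195.2
```

```text
gripper_force: 41.9
gripper_force: 41.7
d [ 1.6 -2.1 23.8] turn 0.02 | t 59.55 pos [0.5602 0.0715 0.2828] hd -164.78 w 0.0477 F [-0.4 -0.1 -2.8]
toolz [ 0.0027 -0.003  -1.    ] j [ 0.128  0.226 -0.188  1.155 -0.003 -0.138]
```

```bash
python3 -m creep '[{"dx":1,"dy":-1.5,"dz":5,"turn":0,"gripper":-0.2},{"dx":1.5,"dy":-2,"dz":10,"turn":0,"gripper":-0.2},{"dx":1.5,"dy":-2,"dz":15,"turn":0,"gripper":-0.2},{"dx":1.5,"dy":-2,"dz":19,"turn":0,"gripper":-0.2},{"dx":1.5,"dy":-2,"dz":21.5,"turn":0,"gripper":-0.2},{"dx":1.5,"dy":-2,"dz":23,"turn":0,"gripper":-0.2},{"dx":1.5,"dy":-2,"dz":24,"turn":0,"gripper":-0.2},{"dx":1.5,"dy":-2,"dz":24.5,"turn":0,"gripper":-0.2},{"dx":1.5,"dy":-2,"dz":24.5,"turn":0,"gripper":-0.2},{"dx":1.5,"dy":-2,"dz":24.5,"turn":0,"gripper":-0.2}]'
```

```text
time_s: 60.55
position: [0.5589, 0.069, 0.2591]
orientation: [-0.415, 3.112, -0.005]
contact_force: [-4.0, 0.1, 7.4]
grip_width: 0.0473
gripper_force: 42.4
```

```bash
python3 -m creep '[{"dx":0,"dy":0,"dz":0,"turn":0,"gripper":0.15},{"dx":0,"dy":0,"dz":0,"turn":0,"gripper":0.2},{"dx":0,"dy":0,"dz":0,"turn":0,"gripper":0.3},{"dx":0,"dy":0,"dz":0,"turn":0,"gripper":0.5},{"dx":0,"dy":0,"dz":0,"turn":0,"gripper":0.5},{"dx":0,"dy":0,"dz":-15,"turn":0,"gripper":0.5},{"dx":0,"dy":0,"dz":-40,"turn":0,"gripper":0.5},{"dx":0,"dy":0,"dz":-70,"turn":0,"gripper":0.5},{"dx":0,"dy":0,"dz":-100,"turn":0,"gripper":0.8},{"dx":0,"dy":0,"dz":-110,"turn":0,"gripper":0.8}]'|tail -1
python3 -m creep '[{"dx":20,"dy":0,"dz":0,"turn":0,"gripper":0.8},{"dx":60,"dy":0,"dz":0,"turn":0,"gripper":0.8},{"dx":100,"dy":0,"dz":0,"turn":0,"gripper":0.8},{"dx":140,"dy":0,"dz":0,"turn":0,"gripper":0.8},{"dx":180,"dy":0,"dz":0,"turn":0,"gripper":0.8},{"dx":210,"dy":0,"dz":0,"turn":0,"gripper":0.8},{"dx":230,"dy":0,"dz":0,"turn":0,"gripper":0.8},{"dx":240,"dy":0,"dz":0,"turn":0,"gripper":0.8},{"dx":240,"dy":0,"dz":0,"turn":0,"gripper":0.8},{"dx":240,"dy":0,"dz":0,"turn":0,"gripper":0.8}]'
python3 - <<'E'
from h import *
a=save("top","t7.png");b=save("side","s7.png")
c=lambda im,x,y,w,h,k: cv2.resize(im[y:y+h,x:x+w,::-1],None,fx=k,fy=k,interpolation=cv2.INTER_CUBIC)
cv2.imwrite("pics/c7.png",np.hstack([c(a,205,140,100,100,4),c(b,190,150,100,100,4)]))
cv2.imwrite("pics/c7b.png",c(a,100,100,330,180,2.4))
E
```

```text
gripper_force: 0.0
time_s: 62.55
position: [0.328, 0.0064, 0.3674]
orientation: [-0.415, 3.112, -0.005]
contact_force: [0.0, -0.9, 0.2]
grip_width: 0.077
gripper_force: 0.0
```

View pics/c7.png

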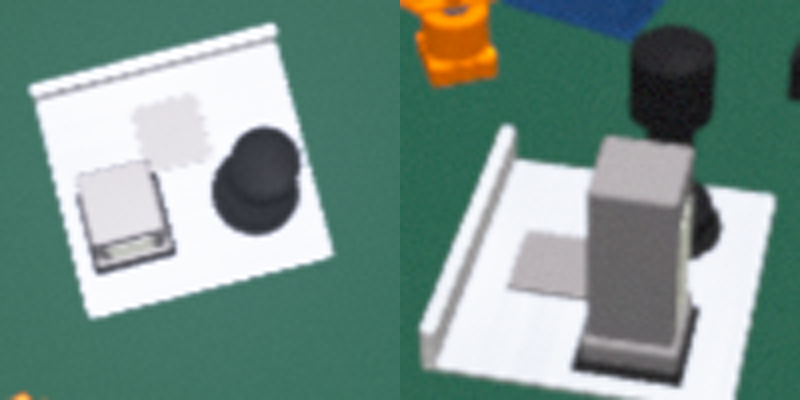

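View pics/c7b.png

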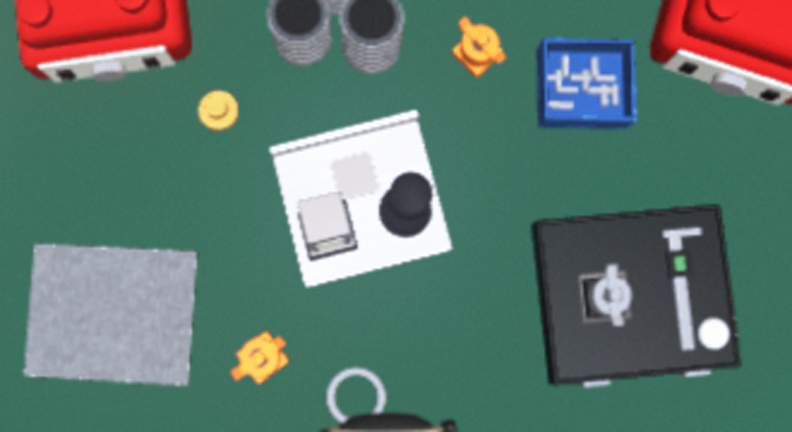

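The cup and tamper stand upright on their pads, matching their positions in the first crop. The collar and coupling are untouched, and the blade unit is in the cutout at (606,298). One numeric check on the blade unit and cup before handing in.

Run:
```python
from h import *
print("nut top@.08",onz("top",354.4,222.3,.080),"side@.08",onz("side",270+375.5/6-.5,90+284/5.4-.5,.080))
T=lambda x,y:(205+(x+.5)/4-.5,140+(y+.5)/4-.5)
P=np.array([onz("top",*T(*p),.128) for p in[(77,172),(150,160),(161,228),(87,240)]]);print("cup",P.mean(0))
print("tamper",onz("top",*T(265,163),.138))
```

```text
nut top@.08 [ 0.48251799 -0.2512928   0.08      ] side@.08 [ 0.483121   -0.26004031  0.08      ]
cup [0.5603848  0.06870791 0.128     ]
tamper [ 0.58381392 -0.02439531  0.138     ]
```

The nut heights from the two views disagree, and it comes from hand-read pixels. I'll check it with the unoccluded side picture.

Run:
```python
import cv2,numpy as np
a=cv2.imread("pics/s7.png")[125:175,305:355];b=cv2.imread("pics/t7.png")[200:250,328:378]
z=lambda i:cv2.resize(i,None,fx=8,fy=8,interpolation=cv2.INTER_CUBIC)
cv2.imwrite("pics/c8.png",np.hstack([z(a),z(b)]))
```

```text
(no output)
```

View pics/c8.png

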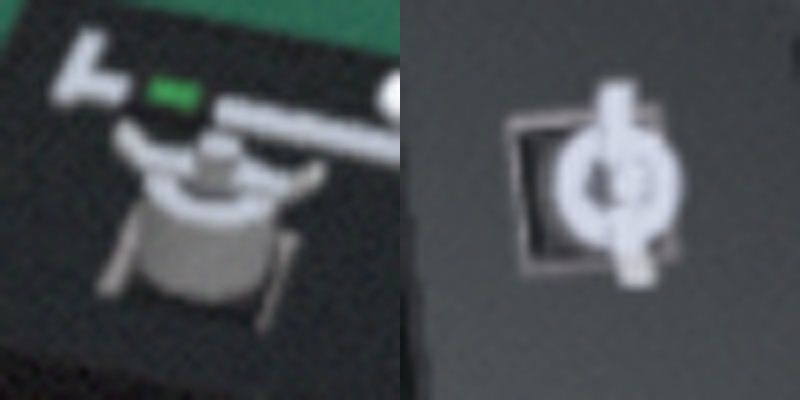

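In the top view the nut is at (630,182), so my earlier pixel was the hole beside it. In the side view the nut's top is at (218,145), and the collar sits in the frame on all sides.

Run:
```python
from h import *
a=(356.3,222.3);b=(331.75,142.6)
o,d=ray("top",*a);q,e=ray("side",*b)
t=np.linalg.lstsq(np.c_[d,-e],q-o,rcond=None)[0];print(o+d*t[0],q+e*t[1])
c=(328+(620-400)/8-.5,200+186/8-.5); print("collar top@.064",onz("top",*c,.064))
```

```text
[ 0.48251649 -0.25621603  0.08082066] [ 0.48286268 -0.2561326   0.08081659]
collar top@.064 [ 0.48215935 -0.25714401  0.064     ]
```

The nut is at z = 80.8 mm (80 expected when home) and centred in the cutout to under 1 mm. Handing in.

```bash
python3 -c "
from bench import close_job
print(close_job())"
```

```text
the job is handed in; nothing more can be done
None
```

The job is handed in: the blade unit is pressed home in the cutout, blades up, and the tamper and cup are back upright on the middles of their pads. Nothing was knocked over, and the collar and coupling were left where they were.

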